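# Set up the tin-closing press and load a tin with its lid

### The arm

A 7-joint arm with a two-finger parallel gripper is mounted at the origin on the work surface. World frame = base frame: x ahead of the robot, y to its left, z up, the work surface at z = 0. Lengths are in m, angles in degrees, forces in N, time in s.
With the tool pointing down it reaches from about 0.4 to 0.9 m from the base axis. Payload 5.5 kg.
Tool frame: the origin (TCP) lies at the very end of the fingers, on their centre line; the grasp point (between the pads) lies 19 mm behind it; z points along the fingers, y is the direction in which the jaws open and shut (so a half turn about z gives the same grasp; the last joint's range is limited). The gripper opens to 92 mm and grips with 3 to 60 N. Pads are 19 mm wide; open, the fingers measure 130 mm over their backs; the gripper's body (75 mm by 190 mm) begins 47 mm behind the grasp point.
Start: joints at [-48.919, 28.699, -24.465, 88.831, 12.651, 65.22, -12.049], TCP at [0.285, 0.584, 0.227] pointing down, gripper open.
Joint ranges: [-164.97, 164.97], [-17.58, 116.51], [-87.97, 89.64], [11.32, 138.91], [-80.73, 260.73], [10.89, 115.49], [-147.41, 147.41]. Speed limits (degrees/s): [147.25, 147.25, 180, 180, 180, 180, 180].

### API

Orientations are given as a 3x3 rotation matrix whose columns are the frame's x, y, z axes.
In Python, from workcell import state, get_image, hand_in gives the robot as it stands.
- The arm moves only by the tool carry_out, never from a script. Its argument "motion" is a list of rows, each an object with "angular": the turn, a rotation vector about the tool's x, y, z in rad, a list of three; "linear": the shift along the tool's x, y, z in cm, a list of three; "gripper": the finger opening in cm, from 0 to 9.18. In form: [{"angular": [rx, ry, rz], "linear": [dx, dy, dz], "gripper": gripper}, ...]. A call has 1 to 12 rows; each row shifts and turns the commanded pose from where the row before left it, along the tool's axes as they then stand; what a row does not reach is not made up. A row lasts 1/10 s, in which the tool goes at most 50 mm and 8.59 degrees, less where a joint would pass 70% of its speed; a pose out of reach is approached as far as the arm can. A call is refused whole if a number of a shift passes 5 or a number of a turn 0.15, either way. A call with a gripper value outside its range is refused whole. The fingers move at their own pace and stop on an object; "force" is the grip in N (left out, the last holds). Time passes only in rows, so rows that do not move let the fingers close. It gives the time, the measured TCP pose, the force and the opening at its end, in the units of the state.
- state(): the state, without advancing time (a new reading comes with each control period).
- get_image(name): name is "scene" or "top"; returns a dict with "image" (480x640x3 uint8, red, green, blue), "fx", "fy", "cx", "cy" (pixels), "D" ([k1, k2, p1, p2, k3] as OpenCV has them; the pictures are not rectified), "R" (3x3) and "t" (3): a world point X has camera coordinates R X + t. Camera axes: x right, y down, z forward; pixel columns grow to the right and rows downward; lengths in m; the calibration is good to about 2 mm. A picture is of the moment at which its call begins. There is no depth.
- hand_in(): hands the job in, once; it reports no verdict.
The state is a dict: "time": time; "joint_pos": joint angles; "qd": joint speeds; "joint_efforts": joint torques, N m; "ee_pos": TCP position; "orientation": TCP orientation; "force": force on the tool from outside, world axes, zero at the start; "torque": the same for the moment, N m; "opening": finger opening in m.
Only numpy, scipy, OpenCV 4.12 (cv2) and the standard library are available. Lean on these libraries where they do the work, as an engineer would, in place of code of your own. Each camera call takes 0.05 s, during which the arm holds its last target.

### The job

Set up the tin-closing press for the large tin: build the stack centred and square on the press's drawn-out steel platen, starting with the long riser plate, then the short riser plate, then the nest plate with its recess up. Then stand the large filled tin fully home in the recess and put its own large lid fully down on it, letting go of each piece before fetching the next. Leave the small tin, the small lid, the tweezers and the hex key where they lie.

Things in the scene. Friction and masses are not known exactly. Their poses are not given: they have to be found in the camera images.
- platen (a point): Middle of the top face of the press's platen: bare flat steel, 130 (x) x 84 (y) mm, fixed, top 36 mm above the bench, drawn out on the press's base (16 mm high, 170 mm along x, from y -80 to +340 mm of this point). The press's column and head, up to 0.4 m high, stand on the +y side, nowhere nearer than 160 mm; the air above is free. x along its long side, z up; within 0.25 rad of the world axes.
- long_riser: Loose plain aluminium plate, 120 (x) x 60 (y) x 20 (z) mm, 0.3 to 0.5 kg, with four dark screw holes near its corners. The longest and thickest plate. Origin: centre of its underside; x along its length.
- short_riser: Loose plain aluminium plate, 90 (x) x 60 (y) x 12 (z) mm, with two dark screw holes on its middle line. Origin: centre of its underside; x along its length.
- nest: Loose aluminium nest plate, 80 (x) x 68 (y) x 16 (z) mm, with one round recess in the middle of its upper face: 55 mm across, 6 mm deep, a 2.5 mm chamfer round its mouth; the recess floor is 10 mm above the underside. It lies recess up. Origin: centre of its underside; x along its length.
- tin: Large open aluminium screw tin filled with set cream-coloured balm. Body 46 mm across, 0 to 24 mm high; above it a neck 39 mm across up to 34 mm, with a 2.5 mm chamfer. Origin: centre of its underside; z up. To seat it in the 6 mm deep recess, hold it by the upper part of its body, fingertips at least 8 mm above its underside.
- tin_lid: The large tin's lid: plain aluminium cap 50 mm across and 11 mm high, lying skirt down. Inside it is 46 mm across and 9 mm deep, so it slips loosely over the tin's neck and its top comes to rest on the neck, the skirt's edge then 25 mm above the tin's underside. Origin: centre of the skirt's lower edge; z up.
- small_tin: Bystander: a small open filled tin, 34 mm across and 21 mm high. Stays where it is. Origin: centre of its underside.
- small_lid: Bystander: the small tin's lid, 34 mm across and 9 mm high. Stays where it is. Origin: centre of its lower edge.
- tweezers: Bystander: steel tweezers lying flat, 125 mm along their x, 19 mm wide, 6 mm high. Stay where they are. Origin: about the middle.
- hex_key: Bystander: dark steel hex key lying flat, long arm 105 mm along its x, short arm 30 mm to its +y at the +x end, 7 mm thick. Stays where it is. Origin: near the middle of the long arm.
There are look-alikes about, which are no part of the job. Leave any purple or yellow look-alike of the short_riser alone.

How it is judged:
By the outcome, as a careful person would: the job done as asked, in the order asked, and still so for the second after the job is handed in, with the robot touching nothing.
It also fails if it takes over 144 s, if anything falls off the work surface, if the arm or the gripper's body presses on something with over 40 N, if the wrist force passes 120 N, or if a joint passes its speed limit or range.

## Working session

There is one attempt and no reset: what is moved stays moved. The work goes in short steps, Python scripts to look and compute and a tool call to move; the robot and the scene stay as the last step left them, time stands still between calls to the robot, and variables do not carry over. Pictures are saved under pics/ and viewed, and the job is handed in when it is done.

Besides the shell and the picture viewer there is one more tool, called in YAML: its name, and indented under it one key for each argument. carry_out: Moves the arm, as the interface text tells. Its arguments: {"type":"object","properties":{"motion":{"type":"array"},"force":{"type":"number"}},"required":["motion"]}

```bash
mkdir -p pics; ls
cat > h.py <<'E'
import numpy as np,cv2,pickle
from workcell import state,get_image,hand_in
def grab(n,tag):
    g=get_image(n); pickle.dump(g,open(f'pics/{tag}.pkl','wb')); cv2.imwrite(f'pics/{tag}.png',g['image'][:,:,::-1]); return g
def load(tag): return pickle.load(open(f'pics/{tag}.pkl','rb'))
def K(g): return np.array([[g['fx'],0,g['cx']],[0,g['fy'],g['cy']],[0,0,1.]])
def proj(g,P):
    return cv2.projectPoints(np.asarray(P,float).reshape(-1,3),cv2.Rodrigues(np.array(g['R']))[0],np.array(g['t'],float),K(g),np.array(g['D'],float))[0].reshape(-1,2)
def unproj(g,uv,z):
    n=cv2.undistortPoints(np.asarray(uv,float).reshape(-1,1,2),K(g),np.array(g['D'],float),None,None,None,(3,100,1e-10)) if False else cv2.undistortPoints(np.asarray(uv,float).reshape(-1,1,2),K(g),np.array(g['D'],float))
    n=n.reshape(-1,2); R=np.array(g['R']);t=np.array(g['t'])
    d=np.c_[n,np.ones(len(n))]@R; c=-R.T@t
    z=np.broadcast_to(z,(len(n),)); return c+d*((z-c[2])/d[:,2])[:,None]
def crop(g,x0,y0,x1,y1,s,tag):
    im=g['image'][y0:y1,x0:x1,::-1]; cv2.imwrite(f'pics/{tag}.png',cv2.resize(im,None,fx=s,fy=s,interpolation=cv2.INTER_CUBIC))
E
python3 - <<'E'
from h import *
for n in('scene','top'):
    g=grab(n,n+'0'); print(n,-np.array(g['R']).T@g['t'],np.array(g['R']).round(2).tolist(),g['fx'],g['D'])
print(state())
E
```

```text
pics
scene [0.98795501 0.35361026 0.61542468] [[-0.65, 0.76, 0.02], [0.5, 0.44, -0.75], [-0.58, -0.48, -0.66]] 546.5914899564214 [0.0334886 0.        0.        0.        0.       ]
top [ 0.40514525 -0.04032579  0.73298944] [[-0.03, -1.0, 0.04], [-1.0, 0.02, -0.09], [0.09, -0.04, -1.0]] 440.9525891359267 [0.00325761 0.         0.         0.         0.        ]
{'time': 0.1, 'joint_pos': array([-48.92025633,  28.74929363, -24.45311755,  88.88589173,
        12.65176021,  65.21825255, -12.05146025]), 'qd': array([ 0.06749193, -0.15702116,  0.02607656, -0.25140102, -0.05370742,
       -0.14303396,  0.03074914]), 'joint_efforts': array([-1.07071863e-02, -5.67870426e+01, -5.83809972e+00, -2.79916102e+01,
       -6.89306762e-02,  2.40298617e-02,  1.87791483e-05]), 'ee_pos': array([0.28470901, 0.58363098, 0.22576791]), 'orientation': array([[-8.98798109e-01,  4.38362070e-01, -8.08755589e-04],
       [ 4.38362814e-01,  8.98796774e-01, -1.54971107e-03],
       [ 4.75723611e-05, -1.74740575e-03, -9.99998472e-01]]), 'force': array([-0.43310395,  0.28311832,  0.16279443]), 'torque': array([-0.0247031 , -0.02650181, -0.00761387]), 'opening': 0.09192353958253748}
```

View pics/scene0.png

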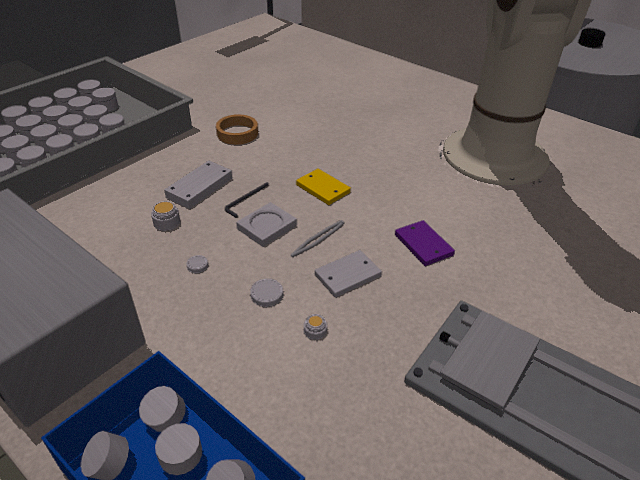

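View pics/top0.png

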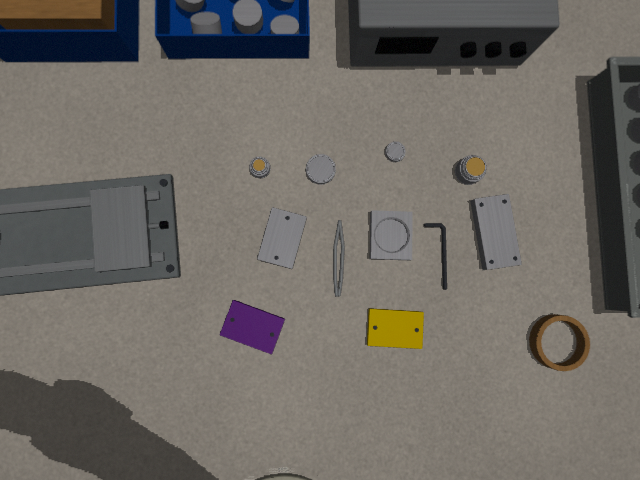

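The top view shows the long riser with 4 holes at (497,232), the short riser in plain aluminium with 2 holes at (282,238), and the nest at (390,235). The large tin is at (473,168), the large lid at (320,169) and the platen at (120,228). The bystanders are the small tin (260,167), small lid (395,152), tweezers (338,258) and hex key (440,255). The short riser's look-alikes are purple (252,327) and yellow (395,328), so the grey one is meant. I'll enlarge to confirm.

Run:
```python
from h import *
g=load('top0')
crop(g,240,140,440,290,4,'c1'); crop(g,380,140,540,290,4,'c2'); crop(g,0,160,200,310,4,'c3')
g=load('scene0')
crop(g,290,230,490,380,4,'c4')
```

```text
(no output)
```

View pics/c1.png

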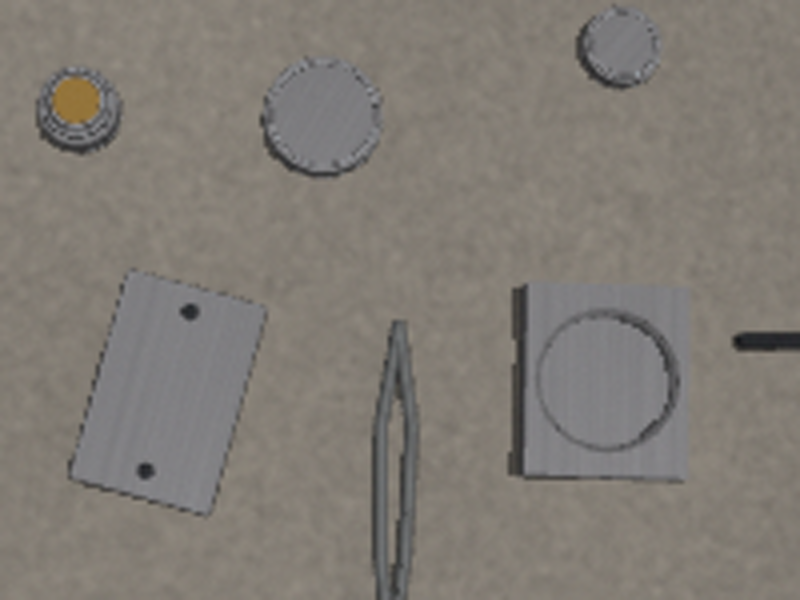

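View pics/c2.png

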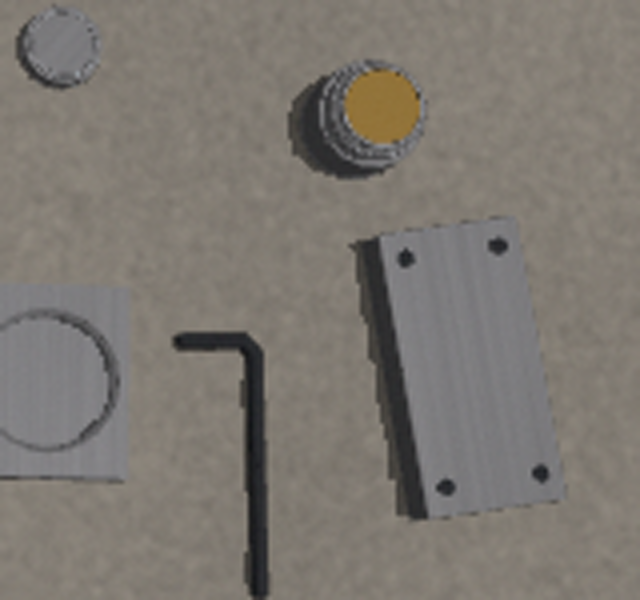

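View pics/c3.png

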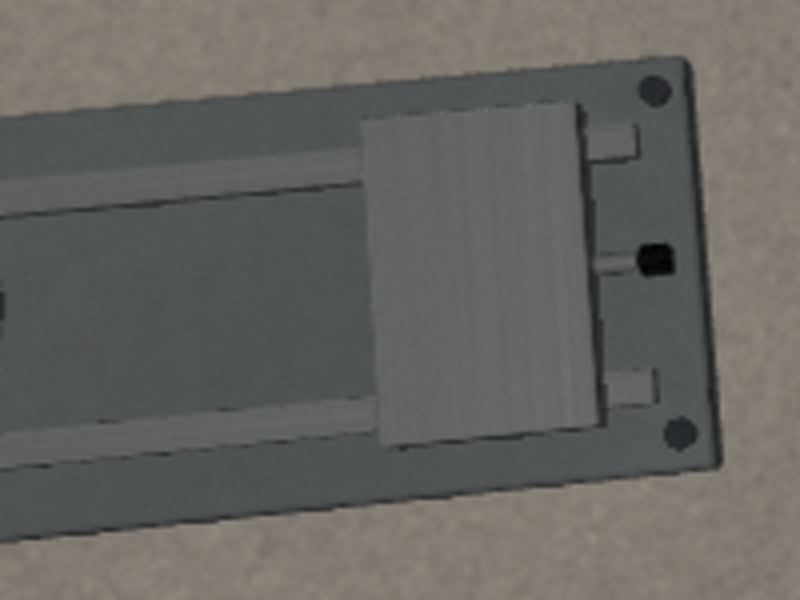

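```bash
cat >> h.py <<'E'
from scipy.optimize import minimize,least_squares
from scipy.ndimage import map_coordinates
def cc(pts,x0,y0,s=4.): return (np.asarray(pts,float)+.5)/s-.5+[x0,y0]
def rectfit_pts(W,L,Wd):
    # corners of rectangle centred origin, in ordering cyclic; W: 4 world pts
    best=None
    for sh in range(4):
        for fl in (1,-1):
            C=np.array([[L/2,Wd/2],[-L/2,Wd/2],[-L/2,-Wd/2],[L/2,-Wd/2]])[::fl]
            C=np.roll(C,sh,0)
            f=lambda p:(C@np.array([[np.cos(p[2]),np.sin(p[2])],[-np.sin(p[2]),np.cos(p[2])]])+p[:2]-W[:,:2]).ravel()
            for th in (0,1.5,3,-1.5):
                r=least_squares(f,[*W[:,:2].mean(0),th])
                if best is None or r.cost<best[0]-1e-12: best=(r.cost,r.x,np.abs(r.fun).max())
    p=best[1]; p[2]=(p[2]+np.pi/2)%np.pi-np.pi/2
    return p,best[2]
def gradscore(g,X,Y,w=1.0):
    # X,Y: world outline pts and pts slightly offset outward
    im=cv2.GaussianBlur(cv2.cvtColor(g['image'],cv2.COLOR_RGB2GRAY).astype(np.float32),(0,0),.8)
    a=proj(g,X);b=proj(g,Y);n=b-a;n/=np.linalg.norm(n,axis=1)[:,None]
    s=lambda q:map_coordinates(im,[q[:,1],q[:,0]],order=1,mode='nearest')
    return np.abs(s(a+n*w)-s(a-n*w))
def rect_outline(p,L,Wd,z):
    t=np.linspace(-.45,.45,60);o=[];q=[]
    for sx in(1,-1):
        o.append(np.c_[np.full(60,sx*L/2),t*Wd]);q.append(np.c_[np.full(60,sx*(L/2+.003)),t*Wd])
        o.append(np.c_[t*L,np.full(60,sx*Wd/2)]);q.append(np.c_[t*L,np.full(60,sx*(Wd/2+.003))])
    R=np.array([[np.cos(p[2]),-np.sin(p[2])],[np.sin(p[2]),np.cos(p[2])]])
    f=lambda v:np.c_[np.vstack(v)@R.T+p[:2],np.full(240,z)]
    return f(o),f(q)
def circ_outline(p,r,z):
    t=np.linspace(0,2*np.pi,180,endpoint=False);c=np.c_[np.cos(t),np.sin(t),0*t]
    o=np.array([p[0],p[1],z]);return o+c*r,o+c*(r+.003)
def fit(g,fn,p0,rng=(.004,.004,.05)):
    p0=np.array(p0,float);n=len(p0);d=np.array(rng[:n])
    best=None
    f=lambda p:-np.minimum(gradscore(g,*fn(p)),60).mean()
    rs=np.random.RandomState(0)
    c=[p0+d*rs.uniform(-1,1,n) for _ in range(150)]+[p0]
    c=sorted(c,key=f)[:4]
    for q in c:
        r=minimize(f,q,method='Nelder-Mead',options=dict(initial_simplex=np.vstack([q]+[q+d*.3*np.eye(n)[i] for i in range(n)]),xatol=1e-5,fatol=1e-4))
        if best is None or r.fun<best.fun: best=r
    return best.x,-best.fun
def draw(g,lst,tag,box,s):
    x0,y0,x1,y1=box
    im=cv2.resize(g['image'][y0:y1,x0:x1,::-1],None,fx=s,fy=s,interpolation=cv2.INTER_CUBIC)
    for X in lst:
        q=((proj(g,X)-[x0,y0]+.5)*s-.5)
        for u in q: cv2.circle(im,tuple(int(round(v)) for v in u),0,(0,0,255),-1)
    cv2.imwrite(f'pics/{tag}.png',im)
E
python3 - <<'E'
from h import *
g=load('top0');s=load('scene0')
D={'platen':([(360,122),(578,102),(603,424),(380,446)],0,160,.036,.13,.084),
'long':([(380,237),(518,217),(566,500),(426,520)],380,140,.02,.12,.06),
'short':([(130,269),(267,308),(210,517),(70,478)],240,140,.012,.09,.06),
'nest':([(527,284),(690,288),(685,478),(525,473)],240,140,.016,.08,.068)}
lt=[];
for k,(c,x,y,z,L,W) in D.items():
    w=unproj(g,cc(c,x,y),z); sd=[np.linalg.norm(w[i]-w[i-1]).round(4) for i in range(4)]
    p,e=rectfit_pts(w,L,W)
    fn=lambda q:rect_outline(q,L,W,z)
    a=fit(g,fn,p);b=fit(s,fn,p)
    print(k,sd,p.round(4),e.round(4),'top',a[0].round(4),round(a[1],1),'scene',b[0].round(4),round(b[1],1))
    lt.append(fn(a[0])[0])
for k,c,x,y,z,r in [('tin_balm',(382,106),380,140,.034,.017),('lid',(322,116),240,140,.011,.025),('recess',(607,380),240,140,.016,.0275+.0025),('neck',(382,106),380,140,.034,.017),('tinbody',(370,115),380,140,.024,.023)]:
    p=unproj(g,cc([c],x,y),z)[0][:2]
    fn=lambda q:circ_outline(q,r,z)
    a=fit(g,fn,p,(.003,.003));b=fit(s,fn,p)
    print(k,p.round(4),'top',a[0].round(4),a[1].round(1),'scene',b[0].round(4),b[1].round(1)); lt.append(fn(a[0])[0])
draw(g,lt,'ov1',(240,140,540,290),2.66)
draw(g,lt,'ov2',(60,160,220,300),4)
E
```

```text
platen [np.float64(0.1278), np.float64(0.0844), np.float64(0.128), np.float64(0.0851)] [0.5005 0.2422 0.0801] 0.0012 top [0.5017 0.2438 0.0792] 18.5 scene [0.501  0.2442 0.0798] 28.4
long [np.float64(0.1185), np.float64(0.0593), np.float64(0.1191), np.float64(0.0594)] [ 0.4839 -0.3661  0.1086] 0.001 top [ 0.483  -0.3668  0.1219] 18.0 scene [ 0.4841 -0.3651  0.1203] 25.4
short [np.float64(0.0894), np.float64(0.0587), np.float64(0.0892), np.float64(0.0591)] [ 0.4819 -0.0095 -0.2915] 0.0009 top [ 0.4836 -0.0112 -0.2908] 13.2 scene [ 0.4823 -0.0079 -0.2892] 26.5
nest [np.float64(0.0782), np.float64(0.0679), np.float64(0.079), np.float64(0.0661)] [ 0.4827 -0.1895 -0.0542] 0.0011 top [ 0.4843 -0.1898 -0.0356] 18.8 scene [ 0.4823 -0.1885 -0.0524] 25.4
tin_balm [ 0.591  -0.3286] top [ 0.5896 -0.33  ] 12.8 scene [ 0.5859 -0.3283] 19.0
lid [ 0.5968 -0.0751] top [ 0.5948 -0.0741] 16.0 scene [ 0.5971 -0.075 ] 20.0
recess [ 0.4829 -0.1895] top [ 0.4827 -0.1891] 19.7 scene [ 0.4854 -0.1851] 20.8
neck [ 0.591  -0.3286] top [ 0.5896 -0.33  ] 12.8 scene [ 0.5859 -0.3283] 19.0
tinbody [ 0.59   -0.3275] top [ 0.5908 -0.3282] 17.6 scene [ 0.5907 -0.325 ] 16.4
```

View pics/ov1.png

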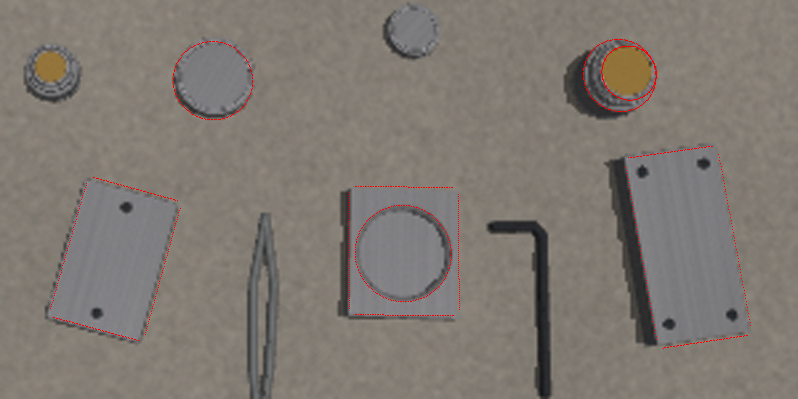

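View pics/ov2.png

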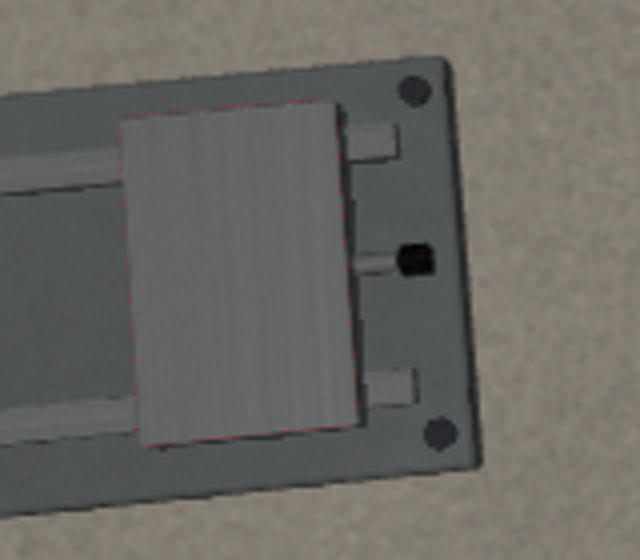

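```bash
cat >> h.py <<'E'
from scipy.spatial.transform import Rotation as Ro
def need(x,y,z,a=None):
    """a: world angle (rad) of tool x axis, tool down. prints turn needed (rad) and shift (cm) in the tool axes after the turn, and before it"""
    s=state();R=np.array(s['orientation']);p=np.array(s['ee_pos'])
    if a is None: T=R
    else:
        c,n=np.cos(a),np.sin(a);T=np.array([[c,n,0],[n,-c,0],[0,0,-1]])
    print('t',round(s['time'],2),'at',p.round(4),'yaw',round(float(np.arctan2(R[1,0],R[0,0])),4),'F',np.round(s['force'],1),'open',round(s['opening'],4))
    print(' turn',Ro.from_matrix(R.T@T).as_rotvec().round(4),'shift after turn cm',(T.T@(np.array([x,y,z])-p)*100).round(2),'now-axes',(R.T@(np.array([x,y,z])-p)*100).round(2))
E
python3 - <<'E'
from h import *
# free-scale fits in top & scene
g=load('top0');s=load('scene0')
for k,p,L,W,z in [('platen',(.501,.2435,.08),.13,.084,.036),('long',(.484,-.3655,.118),.12,.06,.02),('short',(.482,-.0087,-.29),.09,.06,.012),('nest',(.4825,-.189,-.053),.08,.068,.016)]:
  for n,c in(('top',g),('sc',s)):
    r=fit(c,lambda q:rect_outline(q,L*(1+q[3]),W*(1+q[3]),z),list(p)+[0],(.003,.003,.03,.03)); print(k,n,r[0].round(4),round(r[1],1))
need(.484,-.3655,.15,np.pi+.118)
E
```

```text
platen top [ 0.501   0.2433  0.0789 -0.0163] 20.6
platen sc [ 0.5011  0.2444  0.082  -0.0064] 28.9
long top [ 0.4848 -0.3672  0.1212  0.0253] 18.3
long sc [ 0.4878 -0.3628  0.1268 -0.0656] 27.9
short top [ 4.836e-01 -1.120e-02 -2.904e-01  3.000e-04] 13.2
short sc [ 0.4823 -0.0079 -0.2898 -0.0019] 26.5
nest top [ 0.4742 -0.1839 -0.0455 -0.1688] 24.4
nest sc [ 0.4829 -0.188  -0.0522 -0.0184] 25.7
t 0.1 at [0.2847 0.5836 0.2258] yaw 2.6878 F [-0.4  0.3  0.2] open 0.0919
 turn [-1.700e-03 -5.000e-04 -5.718e-01] shift after turn cm [ -8.62 -96.6    7.58] now-axes [-59.52 -76.56   7.71]
```

carry_out:
  motion:
    - {"angular":[0,0,-0.143],"linear":[0,0,0],"gripper":7.6}
    - {"angular":[0,0,-0.143],"linear":[0,0,0],"gripper":7.6}
    - {"angular":[0,0,-0.143],"linear":[0,0,0],"gripper":7.6}
    - {"angular":[0,0,-0.143],"linear":[0,0,0],"gripper":7.6}
    - {"angular":[0,0,0],"linear":[0,-4,0],"gripper":7.6}
    - {"angular":[0,0,0],"linear":[0,-4,0],"gripper":7.6}
    - {"angular":[0,0,0],"linear":[0,-4,0],"gripper":7.6}
    - {"angular":[0,0,0],"linear":[0,-4,0],"gripper":7.6}
    - {"angular":[0,0,0],"linear":[0,-4,0],"gripper":7.6}
    - {"angular":[0,0,0],"linear":[0,-4,0],"gripper":7.6}
    - {"angular":[0,0,0],"linear":[0,-4,0],"gripper":7.6}
    - {"angular":[0,0,0],"linear":[0,-4,0],"gripper":7.6}
  force: 30

```text
time: 1.3
ee_pos: [0.3224, 0.2646, 0.2265]
orientation: [[-0.993, -0.118, -0.0], [-0.118, 0.993, -0.0], [0.0, -0.0, -1.0]]
force: [0.2, 0.1, 0.5]
opening: 0.076
```

```bash
python3 -c "
from h import *
need(.484,-.3655,.1,np.pi+.118)"
```

```text
t 1.3 at [0.3224 0.2646 0.2265] yaw -3.0235 F [0.2 0.1 0.5] open 0.076
 turn [-0.0002 -0.0003  0.0001] shift after turn cm [ -8.63 -64.47  12.65] now-axes [ -8.62 -64.47  12.66]
```

carry_out:
  motion:
    - {"angular":[0,0,0],"linear":[-4.3,-2,0],"gripper":7.6}
    - {"angular":[0,0,0],"linear":[-4.3,-2.5,0],"gripper":7.6}
    - {"angular":[0,0,0],"linear":[0,-4,0],"gripper":7.6}
    - {"angular":[0,0,0],"linear":[0,-4,0],"gripper":7.6}
    - {"angular":[0,0,0],"linear":[0,-4,0],"gripper":7.6}
    - {"angular":[0,0,0],"linear":[0,-4,0],"gripper":7.6}
    - {"angular":[0,0,0],"linear":[0,-4,0],"gripper":7.6}
    - {"angular":[0,0,0],"linear":[0,-4,0],"gripper":7.6}
    - {"angular":[0,0,0],"linear":[0,-4,0],"gripper":7.6}
    - {"angular":[0,0,0],"linear":[0,-4,0],"gripper":7.6}
    - {"angular":[0,0,0],"linear":[0,-4,0],"gripper":7.6}
    - {"angular":[0,0,0],"linear":[0,-4,0],"gripper":7.6}

```text
time: 2.5
ee_pos: [0.4602, -0.1668, 0.2265]
orientation: [[-0.993, -0.118, -0.0], [-0.118, 0.993, 0.0], [0.0, 0.0, -1.0]]
force: [0.6, 1.4, 0.6]
opening: 0.0761
```

carry_out:
  motion:
    - {"angular":[0,0,0],"linear":[0,-4,0],"gripper":7.6}
    - {"angular":[0,0,0],"linear":[0,-4,0],"gripper":7.6}
    - {"angular":[0,0,0],"linear":[0,-4,0],"gripper":7.6}
    - {"angular":[0,0,0],"linear":[0,-4,0],"gripper":7.6}
    - {"angular":[0,0,0],"linear":[0,-4,3],"gripper":7.6}
    - {"angular":[0,0,0],"linear":[0,0,3],"gripper":7.6}
    - {"angular":[0,0,0],"linear":[0,0,3],"gripper":7.6}
    - {"angular":[0,0,0],"linear":[0,0,2],"gripper":7.6}
    - {"angular":[0,0,0],"linear":[0,0,0],"gripper":7.6}

```text
time: 3.4
ee_pos: [0.4815, -0.362, 0.1128]
orientation: [[-0.993, -0.118, -0.006], [-0.118, 0.993, 0.004], [0.006, 0.005, -1.0]]
force: [-0.6, 0.2, 0.0]
opening: 0.0761
```

```bash
python3 -c "
from h import *
need(.484,-.3655,.003,np.pi+.118)
g=grab('top','t1');crop(g,380,140,580,290,4,'t1c')"
```

```text
t 3.4 at [ 0.4815 -0.362   0.1128] yaw -3.0234 F [-0.6  0.2  0. ] open 0.0761
 turn [ 0.0052 -0.0057  0.0002] shift after turn cm [-0.21 -0.38 10.98] now-axes [-0.27 -0.43 10.98]
```

View pics/t1c.png

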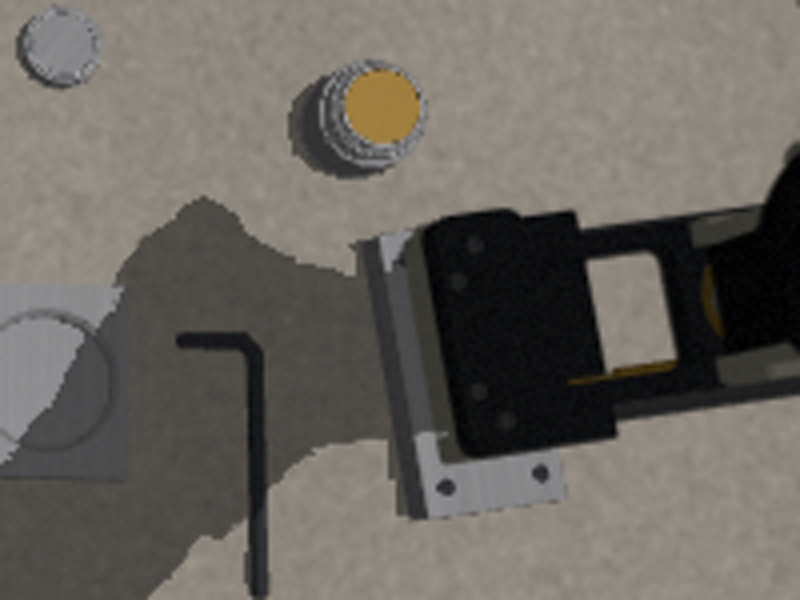

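The picture shows the gripper over the long riser, with the plate's ends visible on both sides and its fingers clear of the hex key. I'll descend and grip.

carry_out:
  motion:
    - {"angular":[0.005,-0.005,0],"linear":[-0.25,-0.4,0],"gripper":7.6}
    - {"angular":[0,0,0],"linear":[0,0,3],"gripper":7.6}
    - {"angular":[0,0,0],"linear":[0,0,3],"gripper":7.6}
    - {"angular":[0,0,0],"linear":[0,0,2],"gripper":7.6}
    - {"angular":[0,0,0],"linear":[0,0,1],"gripper":7.6}
    - {"angular":[0,0,0],"linear":[0,0,0.5],"gripper":7.6}
    - {"angular":[0,0,0],"linear":[0,0,0],"gripper":7.6}
    - {"angular":[0,0,0],"linear":[0,0,0],"gripper":7.6}

```text
time: 4.25
ee_pos: [0.4886, -0.3687, 0.0231]
orientation: [[-0.993, -0.118, 0.007], [-0.118, 0.993, -0.006], [-0.007, -0.007, -1.0]]
force: [-0.5, -0.3, 0.1]
opening: 0.0761
```

```bash
python3 -c "
from h import *
need(.484,-.3655,.004,np.pi+.118)"
```

```text
t 4.25 at [ 0.4886 -0.3687  0.0231] yaw -3.0233 F [-0.5 -0.3  0.1] open 0.0761
 turn [-0.0065  0.0067  0.0003] shift after turn cm [0.42 0.37 1.91] now-axes [0.43 0.38 1.9 ]
```

carry_out:
  motion:
    - {"angular":[0,0,0],"linear":[0,0,0],"gripper":7.6}
    - {"angular":[0,0,0],"linear":[0,0,0],"gripper":7.6}
    - {"angular":[0,0,0],"linear":[0,0,0],"gripper":7.6}

```text
time: 4.55
ee_pos: [0.4879, -0.3682, 0.0223]
orientation: [[-0.993, -0.118, 0.006], [-0.118, 0.993, -0.005], [-0.006, -0.006, -1.0]]
force: [-1.0, -0.5, 0.2]
opening: 0.0759
```

```bash
python3 -c "
from h import *
need(.484,-.3655,.004,np.pi+.118)"
```

```text
t 4.55 at [ 0.4879 -0.3682  0.0223] yaw -3.0233 F [-1.  -0.5  0.2] open 0.0759
 turn [-0.0055  0.0056  0.0002] shift after turn cm [0.36 0.31 1.83] now-axes [0.37 0.32 1.82]
```

carry_out:
  motion:
    - {"angular":[-0.005,0.005,0],"linear":[0.2,0.2,0.5],"gripper":7.6}
    - {"angular":[0,0,0],"linear":[0.15,0.1,0.5],"gripper":7.6}
    - {"angular":[0,0,0],"linear":[0,0,0.3],"gripper":7.6}
    - {"angular":[0,0,0],"linear":[0,0,0.3],"gripper":7.6}
    - {"angular":[0,0,0],"linear":[0,0,0],"gripper":7.6}
    - {"angular":[0,0,0],"linear":[0,0,0],"gripper":7.6}
    - {"angular":[0,0,0],"linear":[0,0,0],"gripper":7.6}
    - {"angular":[0,0,0],"linear":[0,0,0],"gripper":7.6}

```text
time: 5.35
ee_pos: [0.484, -0.3656, 0.0059]
orientation: [[-0.993, -0.118, 0.0], [-0.118, 0.993, -0.0], [-0.0, -0.0, -1.0]]
force: [-0.1, -0.2, 0.4]
opening: 0.0761
```

```bash
python3 -c "
from h import *
need(.484,-.3655,.004,np.pi+.118)"
```

```text
t 5.35 at [ 0.484  -0.3656  0.0059] yaw -3.0234 F [-0.1 -0.2  0.4] open 0.0761
 turn [-0.0003  0.0003  0.0002] shift after turn cm [-0.    0.01  0.19] now-axes [-0.    0.01  0.19]
```

carry_out:
  motion:
    - {"angular":[0,0,0],"linear":[0,0,0.2],"gripper":7.6}
    - {"angular":[0,0,0],"linear":[0,0,0],"gripper":5}
    - {"angular":[0,0,0],"linear":[0,0,0],"gripper":5}
    - {"angular":[0,0,0],"linear":[0,0,0],"gripper":5}
    - {"angular":[0,0,0],"linear":[0,0,0],"gripper":5}
    - {"angular":[0,0,0],"linear":[0,0,0],"gripper":5}
    - {"angular":[0,0,0],"linear":[0,0,0],"gripper":5}
    - {"angular":[0,0,0],"linear":[0,0,0],"gripper":5}
  force: 40

```text
time: 6.15
ee_pos: [0.4838, -0.3655, 0.0037]
orientation: [[-0.993, -0.118, 0.0], [-0.118, 0.993, -0.0], [-0.0, -0.0, -1.0]]
force: [0.5, -0.1, -0.6]
opening: 0.0595
```

```bash
python3 -c "
from h import *
need(.484,-.3655,.004,np.pi+.118)
g=grab('top','t2');crop(g,380,140,580,290,4,'t2c')"
```

```text
t 6.15 at [ 0.4838 -0.3655  0.0037] yaw -3.0234 F [ 0.5 -0.1 -0.6] open 0.0595
 turn [-0.      0.      0.0002] shift after turn cm [-0.02 -0.   -0.03] now-axes [-0.02 -0.   -0.03]
```

View pics/t2c.png

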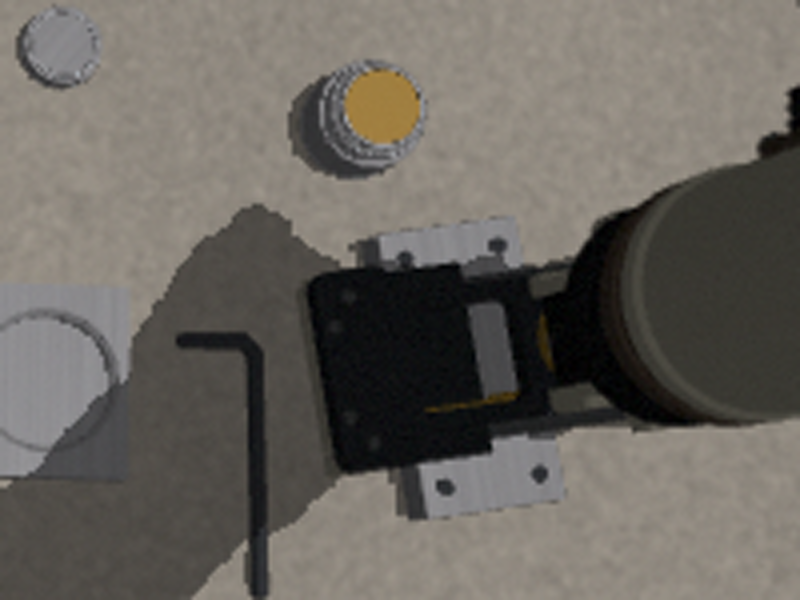

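carry_out:
  motion:
    - {"angular":[0,0,0],"linear":[0,0,-1],"gripper":5}
    - {"angular":[0,0,0],"linear":[0,0,-2],"gripper":5}
    - {"angular":[0,0,0],"linear":[0,0,-3],"gripper":5}
    - {"angular":[0,0,0],"linear":[0,0,-3],"gripper":5}
    - {"angular":[0,0,0],"linear":[0,0,-3],"gripper":5}
    - {"angular":[0,0,0.038],"linear":[0,1,0],"gripper":5}
    - {"angular":[0,0,0],"linear":[0,2,0],"gripper":5}
    - {"angular":[0,0,0],"linear":[-0.5,3,0],"gripper":5}
    - {"angular":[0,0,0],"linear":[-0.5,3,0],"gripper":5}
    - {"angular":[0,0,0],"linear":[-0.5,3,0],"gripper":5}
    - {"angular":[0,0,0],"linear":[-0.5,3,0],"gripper":5}
    - {"angular":[0,0,0],"linear":[-0.5,3,0],"gripper":5}

```text
time: 7.4
ee_pos: [0.4933, -0.1826, 0.1239]
orientation: [[-0.997, -0.08, -0.001], [-0.08, 0.997, 0.0], [0.001, 0.0, -1.0]]
force: [-0.1, -0.6, -3.4]
opening: 0.0596
```

carry_out:
  motion:
    - {"angular":[0,0,0],"linear":[-0.5,3.5,0],"gripper":5}
    - {"angular":[0,0,0],"linear":[-0.5,3.5,0],"gripper":5}
    - {"angular":[0,0,0],"linear":[-0.5,3.5,0],"gripper":5}
    - {"angular":[0,0,0],"linear":[-0.5,3.5,0],"gripper":5}
    - {"angular":[0,0,0],"linear":[-0.5,3.5,0],"gripper":5}
    - {"angular":[0,0,0],"linear":[-0.5,3.5,0],"gripper":5}
    - {"angular":[0,0,0],"linear":[-0.5,3.5,0],"gripper":5}
    - {"angular":[0,0,0],"linear":[-0.5,3.5,0],"gripper":5}
    - {"angular":[0,0,0],"linear":[0,3.5,0],"gripper":5}
    - {"angular":[0,0,0],"linear":[0,3.5,0],"gripper":5}
    - {"angular":[0,0,0],"linear":[0,3.5,0],"gripper":5}
    - {"angular":[0,0,0],"linear":[0,2,0],"gripper":5}

```text
time: 8.6
ee_pos: [0.5, 0.2265, 0.1241]
orientation: [[-0.996, -0.084, -0.0], [-0.084, 0.996, 0.001], [0.0, 0.001, -1.0]]
force: [-1.0, 0.2, -3.4]
opening: 0.0593
```

carry_out:
  motion:
    - {"angular":[0,0,0],"linear":[0,1,0],"gripper":5}
    - {"angular":[0,0,0],"linear":[0,0,0],"gripper":5}
    - {"angular":[0,0,0],"linear":[0,0,0],"gripper":5}
    - {"angular":[0,0,0],"linear":[0,0,0],"gripper":5}
    - {"angular":[0,0,0],"linear":[0,0,0],"gripper":5}
    - {"angular":[0,0,0],"linear":[0,0,0],"gripper":5}

```text
time: 9.2
ee_pos: [0.5008, 0.2317, 0.1237]
orientation: [[-0.997, -0.078, -0.0], [-0.078, 0.997, -0.0], [0.0, -0.0, -1.0]]
force: [-0.3, -1.1, -3.8]
opening: 0.0596
```

```bash
python3 -c "
from h import *
need(.501,.2435,.05,np.pi+.08)
g=grab('top','t3');crop(g,0,140,200,290,4,'t3c');grab('scene','s3')"
```

```text
t 9.2 at [0.5008 0.2317 0.1237] yaw -3.0631 F [-0.3 -1.1 -3.8] open 0.0596
 turn [-0.0004 -0.0001 -0.0015] shift after turn cm [-0.11  1.18  7.37] now-axes [-0.11  1.18  7.37]
```

View pics/s3.png

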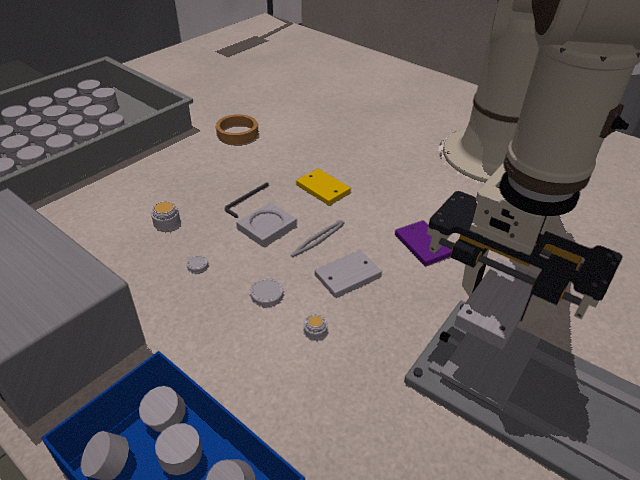

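The plate hangs level in the jaws above the platen, with its +x end at about (485,320). I'll align and lower.

carry_out:
  motion:
    - {"angular":[0,0,0],"linear":[-0.1,0.6,0],"gripper":5}
    - {"angular":[0,0,0],"linear":[0,0.6,1],"gripper":5}
    - {"angular":[0,0,0],"linear":[0,0,2],"gripper":5}
    - {"angular":[0,0,0],"linear":[0,0,2],"gripper":5}
    - {"angular":[0,0,0],"linear":[0,0,1.5],"gripper":5}
    - {"angular":[0,0,0],"linear":[0,0,0.8],"gripper":5}
    - {"angular":[0,0,0],"linear":[0,0,0],"gripper":5}
    - {"angular":[0,0,0],"linear":[0,0,0],"gripper":5}
    - {"angular":[0,0,0],"linear":[0,0,0],"gripper":5}
    - {"angular":[0,0,0],"linear":[0,0,0],"gripper":5}

```text
time: 10.3
ee_pos: [0.5013, 0.2452, 0.0516]
orientation: [[-0.997, -0.08, 0.002], [-0.08, 0.997, 0.001], [-0.002, 0.001, -1.0]]
force: [-0.4, 0.3, -4.4]
opening: 0.06
```

```bash
python3 -c "
from h import *
need(.501,.2435,.0397,np.pi+.08)
g=grab('top','t4');crop(g,50,150,200,300,4,'t4c');grab('scene','s4');crop(load('scene0'),300,230,301,231,1,'x');crop(load('s4'),400,240,600,390,4,'s4c')"
```

```text
t 10.3 at [0.5013 0.2452 0.0516] yaw -3.0615 F [-0.4  0.3 -4.4] open 0.06
 turn [0.0007 0.0016 0.0001] shift after turn cm [ 0.04 -0.17  1.19] now-axes [ 0.05 -0.17  1.19]
```

View pics/t4c.png

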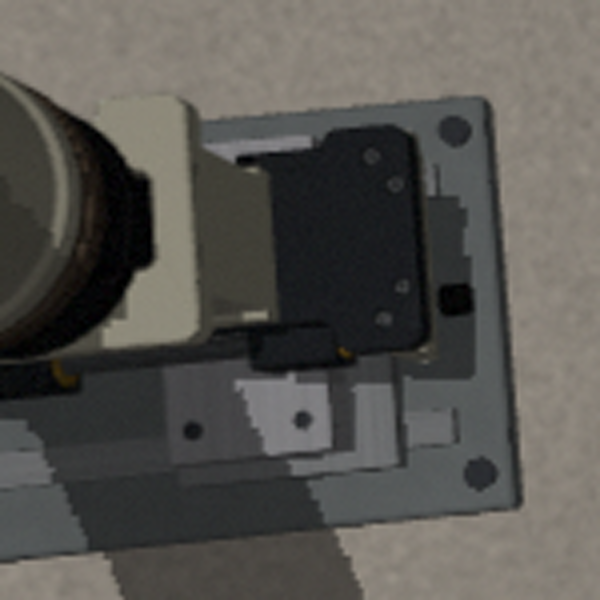

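View pics/s4c.png

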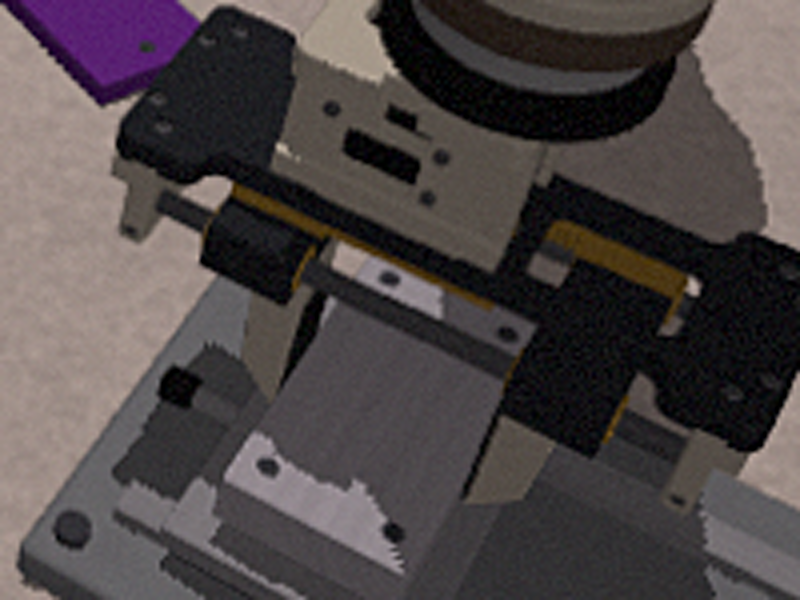

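carry_out:
  motion:
    - {"angular":[0,0,0],"linear":[0.04,-0.17,0.5],"gripper":5}
    - {"angular":[0,0,0],"linear":[0,0,0.4],"gripper":5}
    - {"angular":[0,0,0],"linear":[0,0,0.2],"gripper":5}
    - {"angular":[0,0,0],"linear":[0,0,0],"gripper":5}
    - {"angular":[0,0,0],"linear":[0,0,0],"gripper":5}
    - {"angular":[0,0,0],"linear":[0,0,0],"gripper":5}
    - {"angular":[0,0,0],"linear":[0,0,0],"gripper":5}
    - {"angular":[0,0,0],"linear":[0,0,0],"gripper":5}

```text
time: 11.2
ee_pos: [0.5003, 0.2431, 0.0396]
orientation: [[-0.997, -0.08, -0.0], [-0.08, 0.997, -0.0], [0.0, -0.0, -1.0]]
force: [-1.9, -0.9, -1.0]
opening: 0.0596
```

```bash
python3 -c "
from h import *
need(.501,.2435,.0397,np.pi+.08)"
```

```text
t 11.2 at [0.5003 0.2431 0.0396] yaw -3.0614 F [-1.9 -0.9 -1. ] open 0.0596
 turn [-0.     -0.      0.0002] shift after turn cm [-0.07  0.04 -0.01] now-axes [-0.07  0.04 -0.01]
```

carry_out:
  motion:
    - {"angular":[0,0,0],"linear":[0,0,0],"gripper":7.4}
    - {"angular":[0,0,0],"linear":[0,0,0],"gripper":7.4}
    - {"angular":[0,0,0],"linear":[0,0,0],"gripper":7.4}
    - {"angular":[0,0,0],"linear":[0,0,0],"gripper":7.4}
    - {"angular":[0,0,0],"linear":[0,0,-1],"gripper":7.4}
    - {"angular":[0,0,0],"linear":[0,0,-3],"gripper":7.4}
    - {"angular":[0,0,0],"linear":[0,0,-3],"gripper":7.4}
    - {"angular":[0,0,0],"linear":[0,0,-3],"gripper":7.4}
    - {"angular":[0,0,0],"linear":[0,-2,0],"gripper":7.4}
    - {"angular":[0,0,0],"linear":[0,-4,0],"gripper":7.4}
    - {"angular":[0,0,0],"linear":[0,-4,0],"gripper":7.4}
    - {"angular":[0,0,0],"linear":[0,-4,0],"gripper":7.4}

```text
time: 12.4
ee_pos: [0.5118, 0.1025, 0.1407]
orientation: [[-0.997, -0.081, 0.001], [-0.081, 0.997, 0.0], [-0.001, 0.0, -1.0]]
force: [1.6, -0.4, -0.9]
opening: 0.0739
```

```bash
python3 -c "
from h import *
need(.482,-.0087,.1,np.pi-.29)
g=grab('top','t5');crop(g,0,150,200,300,4,'t5c');s=grab('scene','s5');crop(s,400,280,560,400,5,'s5c')
for n,c in(('t',g),('s',s)):
  print(n,fit(c,lambda q:rect_outline(q,.12,.06,.056),(.5005,.2433,.08)))
"
```

```text
t 12.4 at [0.5118 0.1025 0.1407] yaw -3.0605 F [ 1.6 -0.4 -0.9] open 0.0739
 turn [0.0005 0.0014 0.3711] shift after turn cm [ -0.32 -11.5    4.07] now-axes [  3.88 -10.84   4.07]
t (array([0.50216515, 0.24233193, 0.08598833]), np.float64(12.047693252563477))
s (array([0.50144525, 0.24311255, 0.09258744]), np.float64(32.05234909057617))
```

View pics/t5c.png

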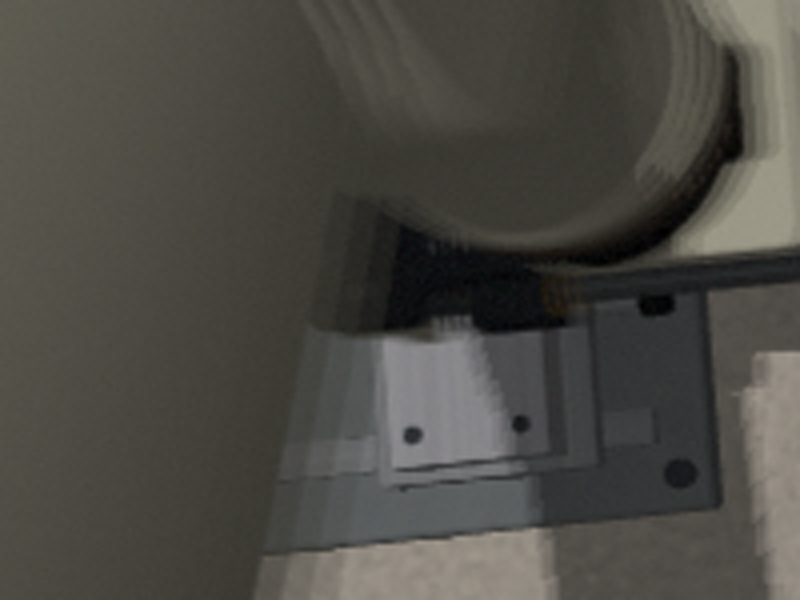

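View pics/s5c.png

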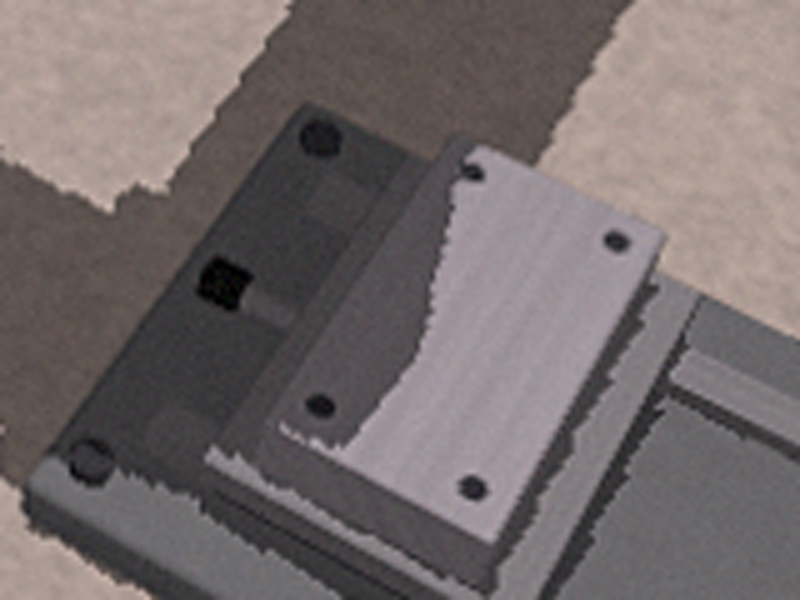

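carry_out:
  motion:
    - {"angular":[0,0,0.124],"linear":[0,0,0],"gripper":7.4}
    - {"angular":[0,0,0.124],"linear":[0,0,0],"gripper":7.4}
    - {"angular":[0,0,0.123],"linear":[0,0,0],"gripper":7.4}
    - {"angular":[0,0,0],"linear":[-0.1,-4,0],"gripper":7.4}
    - {"angular":[0,0,0],"linear":[-0.1,-4,2],"gripper":7.4}
    - {"angular":[0,0,0],"linear":[-0.1,-3,3],"gripper":7.4}
    - {"angular":[0,0,0],"linear":[0,0,3],"gripper":7.4}
    - {"angular":[0,0,0],"linear":[0,0,1],"gripper":7.4}
    - {"angular":[0,0,0],"linear":[0,0,0],"gripper":7.4}
    - {"angular":[0,0,0],"linear":[0,0,0],"gripper":7.4}
    - {"angular":[0,0,0],"linear":[0,0,0],"gripper":7.4}
    - {"angular":[0,0,0],"linear":[0,0,0],"gripper":7.4}

```text
time: 13.7
ee_pos: [0.4841, -0.002, 0.0509]
orientation: [[-0.958, 0.286, 0.002], [0.286, 0.958, 0.0], [-0.002, 0.001, -1.0]]
force: [1.0, 0.7, -0.2]
opening: 0.0741
```

```bash
python3 -c "
from h import *
need(.482,-.0087,.003,np.pi-.29)
g=grab('top','t6');crop(g,50,150,250,300,4,'t6c');s=grab('scene','s6');crop(s,290,230,490,380,4,'s6c')
"
```

```text
t 13.7 at [ 0.4841 -0.002   0.0509] yaw 2.8519 F [ 1.   0.7 -0.2] open 0.0741
 turn [0.001  0.0022 0.0003] shift after turn cm [ 0.01 -0.71  4.79] now-axes [ 0.02 -0.71  4.79]
```

View pics/t6.png

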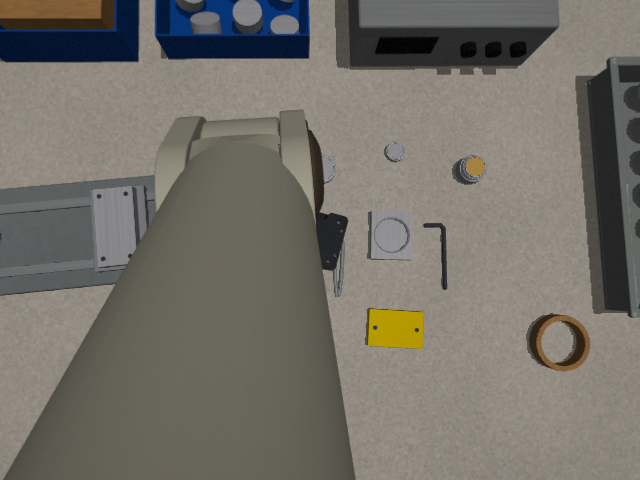

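View pics/s6c.png

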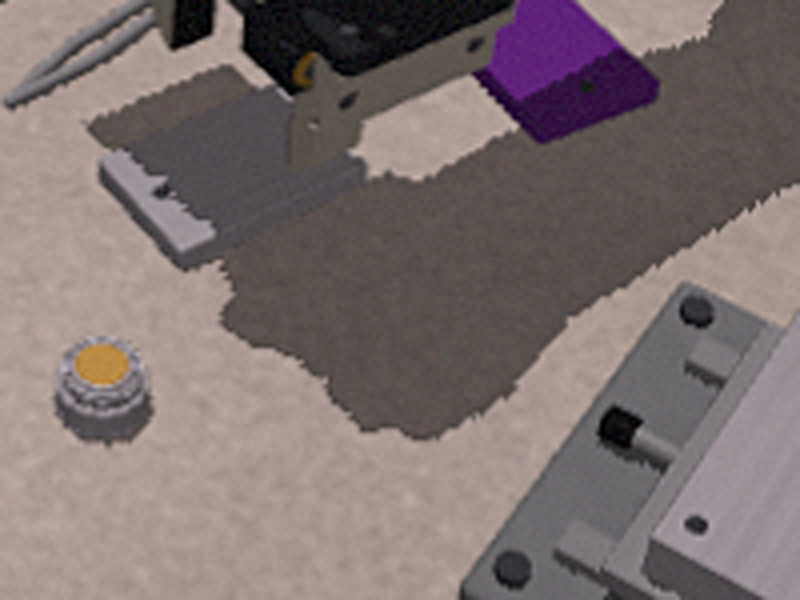

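The grey plate at (340,273) in the scene is under the jaws, and the purple one (420,240) is clear. In the top view the long riser sits on the platen. I'll continue down.

carry_out:
  motion:
    - {"angular":[0.001,0.002,0],"linear":[0,-0.7,1],"gripper":7.4}
    - {"angular":[0,0,0],"linear":[0,0,2],"gripper":7.4}
    - {"angular":[0,0,0],"linear":[0,0,1],"gripper":7.4}
    - {"angular":[0,0,0],"linear":[0,0,0.4],"gripper":7.4}
    - {"angular":[0,0,0],"linear":[0,0,0],"gripper":7.4}
    - {"angular":[0,0,0],"linear":[0,0,0],"gripper":7.4}
    - {"angular":[0,0,0],"linear":[0,0,0],"gripper":7.4}
    - {"angular":[0,0,0],"linear":[0,0,0],"gripper":7.4}
    - {"angular":[0,0,0],"linear":[0,0,0],"gripper":7.4}

```text
time: 14.7
ee_pos: [0.4812, -0.0093, 0.0061]
orientation: [[-0.958, 0.287, -0.001], [0.287, 0.958, -0.0], [0.001, -0.001, -1.0]]
force: [-0.3, -0.2, -0.5]
opening: 0.0745
```

```bash
python3 -c "
from h import *
need(.482,-.0087,.003,np.pi-.29)
g=load('t6');draw(g,[rect_outline((.501,.2435,.08),.13,.084,.036)[0],rect_outline((.501,.2435,.08),.12,.06,.056)[0]],'o6',(60,160,200,290),5)
"
```

```text
t 14.7 at [ 0.4812 -0.0093  0.0061] yaw 2.8509 F [-0.3 -0.2 -0.5] open 0.0745
 turn [-0.0007 -0.0013 -0.0007] shift after turn cm [-0.06  0.09  0.31] now-axes [-0.06  0.09  0.31]
```

View pics/o6.png

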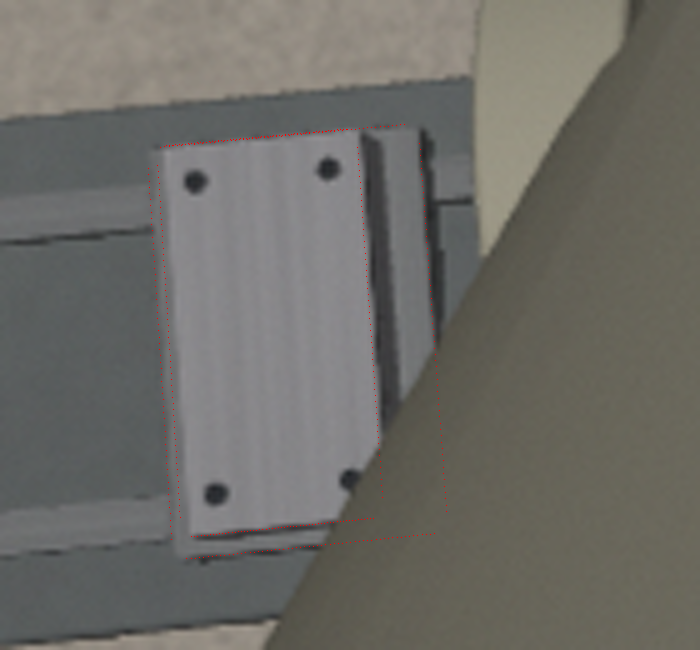

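The long riser matches its intended outline within about 1 mm (red overlay). I'll grip the short riser.

carry_out:
  motion:
    - {"angular":[0,0,0],"linear":[-0.06,0.09,0.3],"gripper":7.4}
    - {"angular":[0,0,0],"linear":[0,0,0],"gripper":7.4}
    - {"angular":[0,0,0],"linear":[0,0,0],"gripper":7.4}
    - {"angular":[0,0,0],"linear":[0,0,0],"gripper":5}
    - {"angular":[0,0,0],"linear":[0,0,0],"gripper":5}
    - {"angular":[0,0,0],"linear":[0,0,0],"gripper":5}
    - {"angular":[0,0,0],"linear":[0,0,0],"gripper":5}
    - {"angular":[0,0,0],"linear":[0,0,0],"gripper":5}
    - {"angular":[0,0,0],"linear":[0,0,0],"gripper":5}
    - {"angular":[0,0,0],"linear":[0,0,0],"gripper":5}

```text
time: 15.7
ee_pos: [0.4816, -0.0087, 0.0027]
orientation: [[-0.958, 0.287, -0.002], [0.287, 0.958, -0.0], [0.002, -0.001, -1.0]]
force: [-0.6, 0.1, -1.0]
opening: 0.0595
```

```bash
python3 -c "
from h import *
need(.482,-.0087,.003,np.pi-.29)
s=grab('scene','s7');crop(s,290,230,490,380,4,'s7c')
"
```

```text
t 15.7 at [ 0.4816 -0.0087  0.0027] yaw 2.8508 F [-0.6  0.1 -1. ] open 0.0595
 turn [-0.0009 -0.002  -0.0008] shift after turn cm [-0.04  0.01 -0.03] now-axes [-0.04  0.01 -0.03]
```

View pics/s7c.png

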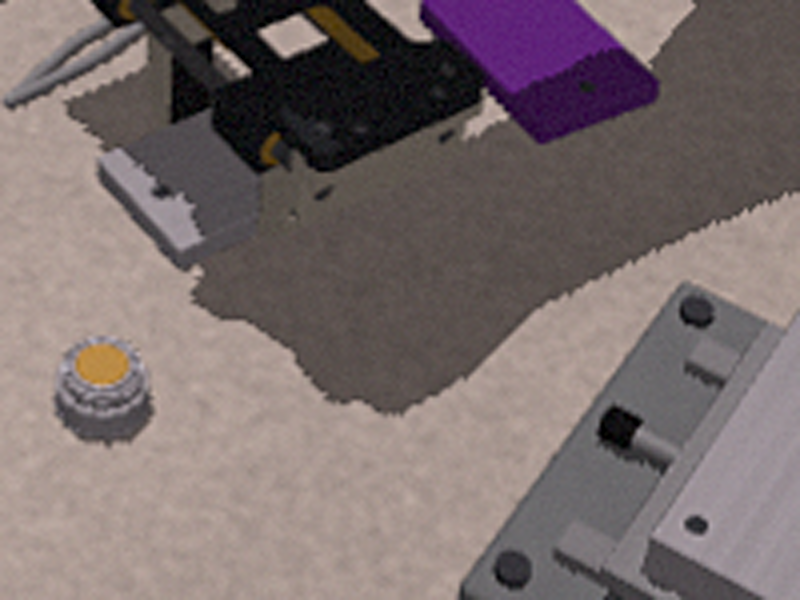

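carry_out:
  motion:
    - {"angular":[0,0,0],"linear":[0,0,-1],"gripper":5}
    - {"angular":[0,0,0],"linear":[0,0,-3],"gripper":5}
    - {"angular":[0,0,0],"linear":[0,0,-4],"gripper":5}
    - {"angular":[0,0,0],"linear":[0,0,-4],"gripper":5}
    - {"angular":[0,0,-0.124],"linear":[0,0,0],"gripper":5}
    - {"angular":[0,0,-0.124],"linear":[0,0,0],"gripper":5}
    - {"angular":[0,0,-0.123],"linear":[0,0,0],"gripper":5}
    - {"angular":[0,0,0],"linear":[-1.5,3,0],"gripper":5}
    - {"angular":[0,0,0],"linear":[-1.5,3,0],"gripper":5}
    - {"angular":[0,0,0],"linear":[-0.9,3,0],"gripper":5}
    - {"angular":[0,0,0],"linear":[0,3,0],"gripper":5}
    - {"angular":[0,0,0],"linear":[0,3,0],"gripper":5}

```text
time: 16.95
ee_pos: [0.5085, 0.1449, 0.123]
orientation: [[-0.997, -0.08, -0.002], [-0.08, 0.997, -0.001], [0.002, -0.0, -1.0]]
force: [0.3, -0.1, -1.1]
opening: 0.0597
```

carry_out:
  motion:
    - {"angular":[0,0,0],"linear":[0,3,0],"gripper":5}
    - {"angular":[0,0,0],"linear":[0,3,0],"gripper":5}
    - {"angular":[0,0,0],"linear":[0,2.5,0],"gripper":5}
    - {"angular":[0,0,0],"linear":[0,1.5,1],"gripper":5}
    - {"angular":[0,0,0],"linear":[0,0,2],"gripper":5}
    - {"angular":[0,0,0],"linear":[0,0,1],"gripper":5}
    - {"angular":[0,0,0],"linear":[0,0,0],"gripper":5}
    - {"angular":[0,0,0],"linear":[0,0,0],"gripper":5}
    - {"angular":[0,0,0],"linear":[0,0,0],"gripper":5}
    - {"angular":[0,0,0],"linear":[0,0,0],"gripper":5}
    - {"angular":[0,0,0],"linear":[0,0,0],"gripper":5}

```text
time: 18.05
ee_pos: [0.5011, 0.2436, 0.0832]
orientation: [[-0.997, -0.08, -0.001], [-0.08, 0.997, 0.0], [0.001, 0.0, -1.0]]
force: [-0.5, 0.1, -0.9]
opening: 0.0593
```

```bash
python3 -c "
from h import *
need(.5007,.2433,.0588,np.pi+.08)
s=grab('scene','s8');crop(s,400,240,600,390,4,'s8c')
"
```

```text
t 18.05 at [0.5011 0.2436 0.0832] yaw -3.0618 F [-0.5  0.1 -0.9] open 0.0593
 turn [ 0.0002 -0.0012 -0.0003] shift after turn cm [ 0.05 -0.03  2.44] now-axes [ 0.04 -0.03  2.44]
```

View pics/s8c.png

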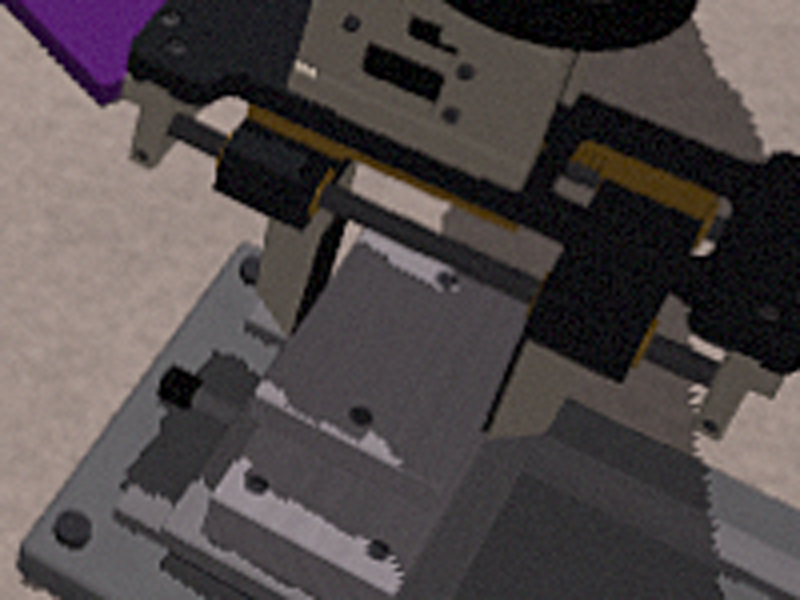

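The short riser hangs level above the long one. I'll lower it.

carry_out:
  motion:
    - {"angular":[0,0,0],"linear":[0.04,-0.03,1],"gripper":5}
    - {"angular":[0,0,0],"linear":[0,0,0.8],"gripper":5}
    - {"angular":[0,0,0],"linear":[0,0,0.4],"gripper":5}
    - {"angular":[0,0,0],"linear":[0,0,0.2],"gripper":5}
    - {"angular":[0,0,0],"linear":[0,0,0],"gripper":5}
    - {"angular":[0,0,0],"linear":[0,0,0],"gripper":5}
    - {"angular":[0,0,0],"linear":[0,0,0],"gripper":5}
    - {"angular":[0,0,0],"linear":[0,0,0],"gripper":5}

```text
time: 18.9
ee_pos: [0.4994, 0.2429, 0.0587]
orientation: [[-0.997, -0.08, -0.004], [-0.08, 0.997, -0.001], [0.004, -0.001, -1.0]]
force: [-4.3, -2.2, 6.3]
opening: 0.0595
```

```bash
python3 -c "
from h import *
need(.5007,.2433,.0587,np.pi+.08)
"
```

```text
t 18.9 at [0.4994 0.2429 0.0587] yaw -3.0613 F [-4.3 -2.2  6.3] open 0.0595
 turn [-0.0011 -0.004   0.0003] shift after turn cm [-0.14  0.03 -0.  ] now-axes [-0.14  0.03 -0.  ]
```

carry_out:
  motion:
    - {"angular":[-0.001,-0.004,0],"linear":[-0.08,0.03,-0.15],"gripper":5}
    - {"angular":[0,0,0],"linear":[0,0,0],"gripper":5}
    - {"angular":[0,0,0],"linear":[0,0,0],"gripper":5}
    - {"angular":[0,0,0],"linear":[0,0,0],"gripper":5}
    - {"angular":[0,0,0],"linear":[0,0,0],"gripper":5}
    - {"angular":[0,0,0],"linear":[0,0,0],"gripper":5}

```text
time: 19.5
ee_pos: [0.501, 0.2437, 0.0599]
orientation: [[-0.997, -0.08, 0.002], [-0.08, 0.997, 0.001], [-0.002, 0.001, -1.0]]
force: [-0.7, 0.3, -1.8]
opening: 0.0595
```

```bash
python3 -c "
from h import *
need(.5007,.2433,.0587,np.pi+.08)
"
```

```text
t 19.5 at [0.501  0.2437 0.0599] yaw -3.0614 F [-0.7  0.3 -1.8] open 0.0595
 turn [0.0008 0.0016 0.0002] shift after turn cm [ 0.03 -0.03  0.12] now-axes [ 0.03 -0.03  0.12]
```

Down 1 mm, release, rise and retreat toward the nest.

carry_out:
  motion:
    - {"angular":[0.0005,0.001,0],"linear":[0.02,-0.02,0.1],"gripper":5}
    - {"angular":[0,0,0],"linear":[0,0,0],"gripper":5}
    - {"angular":[0,0,0],"linear":[0,0,0],"gripper":5}
    - {"angular":[0,0,0],"linear":[0,0,0],"gripper":7.4}
    - {"angular":[0,0,0],"linear":[0,0,0],"gripper":7.4}
    - {"angular":[0,0,0],"linear":[0,0,0],"gripper":7.4}
    - {"angular":[0,0,0],"linear":[0,0,0],"gripper":7.4}
    - {"angular":[0,0,0],"linear":[0,0,-1],"gripper":7.4}
    - {"angular":[0,0,0],"linear":[0,0,-3],"gripper":7.4}
    - {"angular":[0,0,0],"linear":[0,0,-4],"gripper":7.4}
    - {"angular":[0,0,0],"linear":[0,-2,-2],"gripper":9.1}
    - {"angular":[0,0,0],"linear":[0,-4,0],"gripper":9.1}

```text
time: 20.7
ee_pos: [0.5078, 0.1882, 0.1638]
orientation: [[-0.996, -0.086, 0.008], [-0.086, 0.996, 0.006], [-0.009, 0.005, -1.0]]
force: [0.9, -0.9, -1.0]
opening: 0.0855
```

```bash
python3 -c "
from h import *
need(.4825,-.189,.1,np.pi/2-.053)
s=grab('scene','s9');crop(s,400,240,600,390,4,'s9c')
print(s['image'].shape, fit(s,lambda q:rect_outline(q,.09,.06,.068),(.5005,.2433,.08)), fit(s,lambda q:rect_outline(q,.12,.06,.056),(.5005,.2433,.08)))
"
```

```text
t 20.7 at [0.5078 0.1882 0.1638] yaw -3.055 F [ 0.9 -0.9 -1. ] open 0.0855
 turn [0.0113 0.0025 1.7104] shift after turn cm [-37.8   -0.53   6.38] now-axes [  5.84 -37.39   6.15]
(480, 640, 3) (array([0.4985472 , 0.24381173, 0.08897935]), np.float64(9.328022956848145)) (array([0.50135832, 0.24242189, 0.09819432]), np.float64(13.300745010375977))
```

View pics/s9c.png

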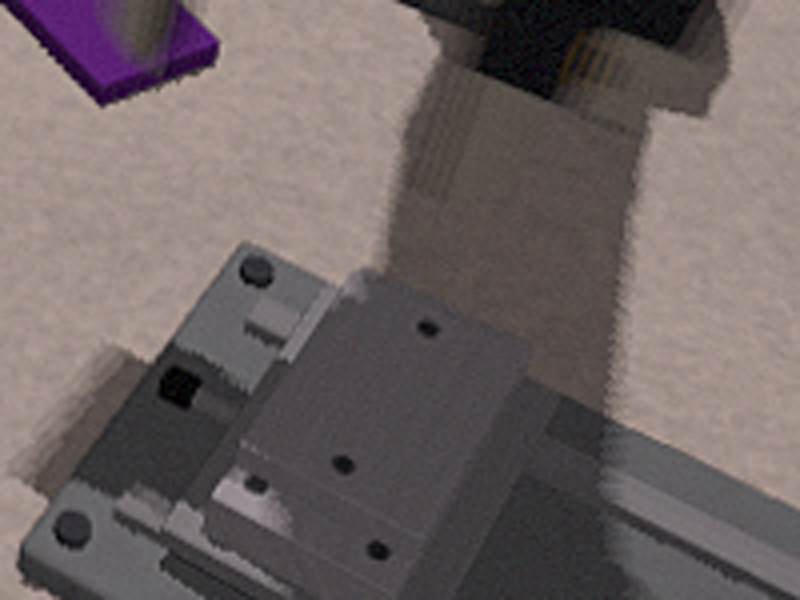

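```bash
python3 -c "
from h import *
print(state()['joint_pos'].round(1))"
```

```text
[-15.8  19.9  -7.7 109.2   3.7  50.9  69. ]
```

carry_out:
  motion:
    - {"angular":[0,0,0.14],"linear":[0,0,0],"gripper":9.1}
    - {"angular":[0,0,0.14],"linear":[0,0,0],"gripper":9.1}
    - {"angular":[0,0,0.14],"linear":[0,0,0],"gripper":9.1}
    - {"angular":[0,0,0.14],"linear":[0,0,0],"gripper":9.1}
    - {"angular":[0,0,0.14],"linear":[0,0,0],"gripper":9.1}
    - {"angular":[0,0,0.14],"linear":[0,0,0],"gripper":9.1}
    - {"angular":[0,0,0.14],"linear":[0,0,0],"gripper":9.1}
    - {"angular":[0,0,0.14],"linear":[0,0,0],"gripper":9.1}
    - {"angular":[0,0,0.14],"linear":[0,0,0],"gripper":9.1}
    - {"angular":[0,0,0.14],"linear":[0,0,0],"gripper":9.1}
    - {"angular":[0,0,0.14],"linear":[0,0,0],"gripper":9.1}
    - {"angular":[0,0,0.14],"linear":[0,0,0],"gripper":9.1}

```text
time: 21.95
ee_pos: [0.5054, 0.1837, 0.1596]
orientation: [[0.035, 0.999, 0.001], [0.999, -0.035, 0.001], [0.001, 0.001, -1.0]]
force: [-1.3, -0.1, 0.4]
opening: 0.0911
```

```bash
python3 -c "
from h import *
need(.4825,-.189,.1,np.pi/2-.053);print(state()['joint_pos'].round(1))"
```

```text
t 21.95 at [0.5054 0.1837 0.1596] yaw 1.5359 F [-1.3 -0.1  0.4] open 0.0911
 turn [ 0.0007 -0.0008  0.0181] shift after turn cm [-37.34  -0.32   5.96] now-axes [-37.33  -0.99   5.93]
[-31.7  20.1  10.7 109.7  -4.8  50.5 -20.6]
```

carry_out:
  motion:
    - {"angular":[0,0,0.018],"linear":[-2,0,0],"gripper":9.1}
    - {"angular":[0,0,0],"linear":[-4,0,0],"gripper":9.1}
    - {"angular":[0,0,0],"linear":[-4,0,0],"gripper":9.1}
    - {"angular":[0,0,0],"linear":[-4,0,0],"gripper":9.1}
    - {"angular":[0,0,0],"linear":[-4,0,0],"gripper":9.1}
    - {"angular":[0,0,0],"linear":[-4,0,0],"gripper":9.1}
    - {"angular":[0,0,0],"linear":[-4,0,0],"gripper":9.1}
    - {"angular":[0,0,0],"linear":[-4,0,0],"gripper":9.1}
    - {"angular":[0,0,0],"linear":[-4,0,3],"gripper":9.1}
    - {"angular":[0,0,0],"linear":[-3,0,3],"gripper":9.1}
    - {"angular":[0,0,0],"linear":[0,0,2],"gripper":9.1}

```text
time: 23.05
ee_pos: [0.486, -0.1928, 0.0781]
orientation: [[0.053, 0.999, -0.0], [0.999, -0.053, -0.003], [-0.003, 0.0, -1.0]]
force: [0.3, 1.1, -0.5]
opening: 0.0911
```

carry_out:
  motion:
    - {"angular":[0,0,0],"linear":[0,-0.3,2],"gripper":9.1}
    - {"angular":[0,0,0],"linear":[0,0,0],"gripper":9.1}
    - {"angular":[0,0,0],"linear":[0,0,0],"gripper":9.1}
    - {"angular":[0,0,0],"linear":[0,0,0],"gripper":9.1}
    - {"angular":[0,0,0],"linear":[0,0,0],"gripper":9.1}
    - {"angular":[0,0,0],"linear":[0,0,0],"gripper":9.1}

```text
time: 23.65
ee_pos: [0.4864, -0.1858, 0.0599]
orientation: [[0.046, 0.999, 0.003], [0.999, -0.046, 0.0], [0.0, 0.003, -1.0]]
force: [0.7, -0.2, 0.0]
opening: 0.091
```

```bash
python3 -c "
from h import *
need(.4825,-.189,.004,np.pi/2-.053);print(state()['joint_pos'].round(1))
g=grab('top','t10');s=grab('scene','s10')
draw(g,[rect_outline((.501,.2435,.08),.13,.084,.036)[0],rect_outline((.501,.2435,.08),.09,.06,.068)[0]],'o10',(60,160,200,290),5)
crop(s,180,140,380,290,4,'s10c')
print(fit(s,lambda q:rect_outline(q,.09,.06,.068),(.5005,.2433,.08)), fit(g,lambda q:rect_outline(q,.09,.06,.068),(.5005,.2433,.08)))
"
```

```text
t 23.65 at [ 0.4864 -0.1858  0.0599] yaw 1.5246 F [ 0.7 -0.2  0. ] open 0.091
 turn [ 0.0025 -0.0002  0.0068] shift after turn cm [-0.34 -0.38  5.59] now-axes [-0.34 -0.39  5.59]
[  4.   28.1  17.2 115.6 -13.2  38.   27. ]
(array([0.50188729, 0.24351358, 0.08711099]), np.float64(29.73359489440918)) (array([0.50292424, 0.24289765, 0.08296849]), np.float64(31.429508209228516))
```

View pics/o10.png

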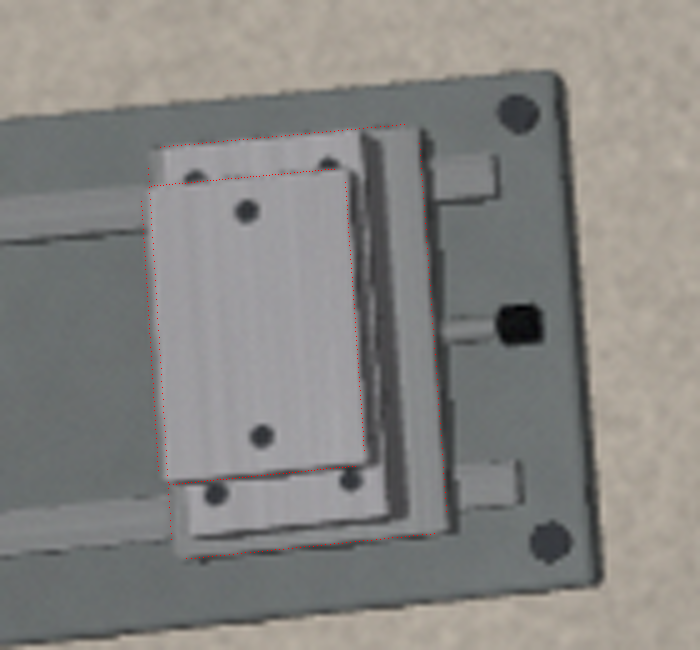

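View pics/s10c.png

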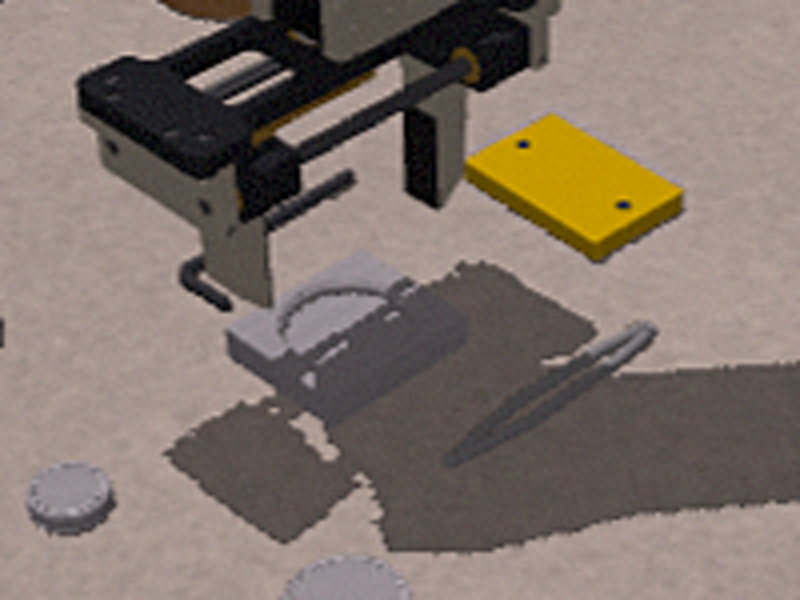

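The stack looks aligned within about 1 mm; the short riser outline matches. The gripper is over the nest and clear of the yellow plate and hex key. I'll correct the position and descend.

carry_out:
  motion:
    - {"angular":[0.001,0,0.004],"linear":[-0.34,-0.38,0],"gripper":9.1}
    - {"angular":[0,0,0],"linear":[0,0,1],"gripper":9.1}
    - {"angular":[0,0,0],"linear":[0,0,1.5],"gripper":9.1}
    - {"angular":[0,0,0],"linear":[0,0,0.8],"gripper":9.1}
    - {"angular":[0,0,0],"linear":[0,0,0],"gripper":9.1}
    - {"angular":[0,0,0],"linear":[0,0,0],"gripper":9.1}
    - {"angular":[0,0,0],"linear":[0,0,0],"gripper":9.1}
    - {"angular":[0,0,0],"linear":[0,0,0],"gripper":9.1}
    - {"angular":[0,0,0],"linear":[0,0,0],"gripper":9.1}

```text
time: 24.65
ee_pos: [0.482, -0.1891, 0.0263]
orientation: [[0.051, 0.999, 0.001], [0.999, -0.051, 0.0], [0.0, 0.001, -1.0]]
force: [0.8, -0.5, -0.4]
opening: 0.0909
```

```bash
python3 -c "
from h import *
need(.4825,-.189,.004,np.pi/2-.053)"
```

```text
t 24.65 at [ 0.482  -0.1891  0.0263] yaw 1.5199 F [ 0.8 -0.5 -0.4] open 0.0909
 turn [ 0.0006 -0.0002  0.0021] shift after turn cm [0.01 0.05 2.23] now-axes [0.01 0.05 2.23]
```

carry_out:
  motion:
    - {"angular":[0,0,0.001],"linear":[0,0.05,1],"gripper":9.1}
    - {"angular":[0,0,0],"linear":[0,0,0.7],"gripper":9.1}
    - {"angular":[0,0,0],"linear":[0,0,0.5],"gripper":9.1}
    - {"angular":[0,0,0],"linear":[0,0,0],"gripper":9.1}
    - {"angular":[0,0,0],"linear":[0,0,0],"gripper":9.1}
    - {"angular":[0,0,0],"linear":[0,0,0],"gripper":9.1}
    - {"angular":[0,0,0],"linear":[0,0,0],"gripper":7}
    - {"angular":[0,0,0],"linear":[0,0,0],"gripper":7}
    - {"angular":[0,0,0],"linear":[0,0,0],"gripper":7}
    - {"angular":[0,0,0],"linear":[0,0,0],"gripper":7}
    - {"angular":[0,0,0],"linear":[0,0,0],"gripper":7}
    - {"angular":[0,0,0],"linear":[0,0,0],"gripper":7}

```text
time: 25.85
ee_pos: [0.4824, -0.1891, 0.0041]
orientation: [[0.052, 0.999, 0.0], [0.999, -0.052, 0.0], [0.0, 0.0, -1.0]]
force: [0.3, 0.5, 2.9]
opening: 0.0795
```

```bash
python3 -c "
from h import *
need(.4825,-.189,.004,np.pi/2-.053)
s=grab('scene','s11');crop(s,180,140,380,290,4,'s11c')"
```

```text
t 25.85 at [ 0.4824 -0.1891  0.0041] yaw 1.5189 F [0.3 0.5 2.9] open 0.0795
 turn [ 0.0002 -0.0003  0.0011] shift after turn cm [0.01 0.01 0.01] now-axes [0.01 0.01 0.01]
```

View pics/s11c.png

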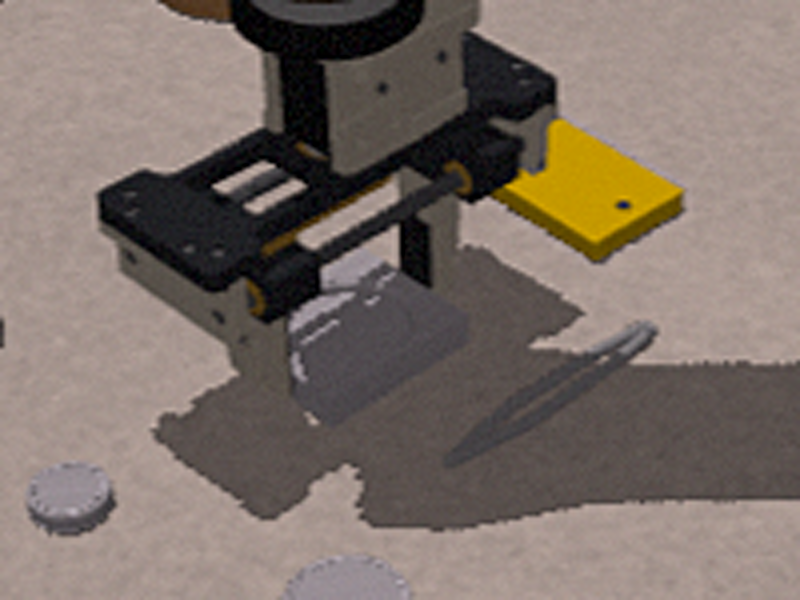

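carry_out:
  motion:
    - {"angular":[0,0,0],"linear":[0,0,-1],"gripper":7}
    - {"angular":[0,0,0],"linear":[0,0,-3],"gripper":7}
    - {"angular":[0,0,0],"linear":[0,0,-4],"gripper":7}
    - {"angular":[0,0,-0.132],"linear":[0,0,-4],"gripper":7}
    - {"angular":[0,0,0],"linear":[2,0,0],"gripper":7}
    - {"angular":[0,0,0],"linear":[4,0.9,0],"gripper":7}
    - {"angular":[0,0,0],"linear":[4,0.9,0],"gripper":7}
    - {"angular":[0,0,0],"linear":[4,0.9,0],"gripper":7}
    - {"angular":[0,0,0],"linear":[4,0.9,0],"gripper":7}
    - {"angular":[0,0,0],"linear":[4,0.9,0],"gripper":7}
    - {"angular":[0,0,0],"linear":[4,0.8,0],"gripper":7}
    - {"angular":[0,0,0],"linear":[4,0,0],"gripper":7}

```text
time: 27.1
ee_pos: [0.5114, 0.1158, 0.1244]
orientation: [[-0.08, 0.997, 0.0], [0.997, 0.08, 0.0], [0.0, 0.0, -1.0]]
force: [0.6, 0.0, -2.0]
opening: 0.0797
```

carry_out:
  motion:
    - {"angular":[0,0,0],"linear":[4,0,0],"gripper":7}
    - {"angular":[0,0,0],"linear":[4,0,0],"gripper":7}
    - {"angular":[0,0,0],"linear":[3,0,0],"gripper":7}
    - {"angular":[0,0,0],"linear":[2,0,0],"gripper":7}
    - {"angular":[0,0,0],"linear":[0,0,1.5],"gripper":7}
    - {"angular":[0,0,0],"linear":[0,0,1],"gripper":7}
    - {"angular":[0,0,0],"linear":[0,0,0],"gripper":7}
    - {"angular":[0,0,0],"linear":[0,0,0],"gripper":7}
    - {"angular":[0,0,0],"linear":[0,0,0],"gripper":7}
    - {"angular":[0,0,0],"linear":[0,0,0],"gripper":7}
    - {"angular":[0,0,0],"linear":[0,0,0],"gripper":7}

```text
time: 28.2
ee_pos: [0.501, 0.2437, 0.0995]
orientation: [[-0.079, 0.997, 0.0], [0.997, 0.079, 0.001], [0.001, 0.0, -1.0]]
force: [0.5, 0.2, -2.0]
opening: 0.0797
```

```bash
python3 -c "
from h import *
need(.501,.2435,.0725,np.pi/2+.08)
s=grab('scene','s12');crop(s,400,240,600,390,4,'s12c')"
```

```text
t 28.2 at [0.501  0.2437 0.0995] yaw 1.6503 F [ 0.5  0.2 -2. ] open 0.0797
 turn [ 0.0005 -0.0008 -0.0005] shift after turn cm [-0.02 -0.    2.7 ] now-axes [-0.02 -0.    2.7 ]
```

View pics/s12c.png

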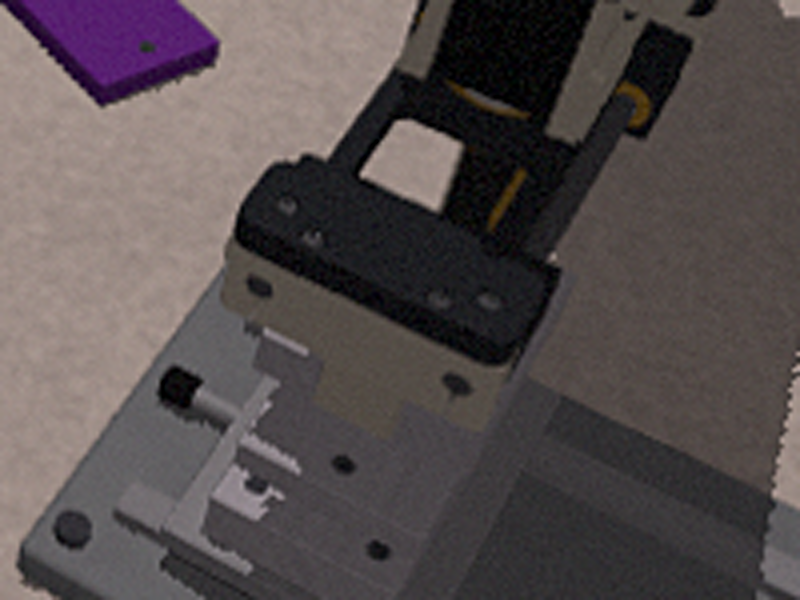

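The nest is held over the stack, recess up and level. I'll lower it.

carry_out:
  motion:
    - {"angular":[0,0,0],"linear":[0,0,1],"gripper":7}
    - {"angular":[0,0,0],"linear":[0,0,0.9],"gripper":7}
    - {"angular":[0,0,0],"linear":[0,0,0.5],"gripper":7}
    - {"angular":[0,0,0],"linear":[0,0,0],"gripper":7}
    - {"angular":[0,0,0],"linear":[0,0,0],"gripper":7}
    - {"angular":[0,0,0],"linear":[0,0,0],"gripper":7}
    - {"angular":[0,0,0],"linear":[0,0,0],"gripper":7}
    - {"angular":[0,0,0],"linear":[0,0,0],"gripper":7}

```text
time: 29.05
ee_pos: [0.5008, 0.244, 0.0754]
orientation: [[-0.08, 0.997, 0.0], [0.997, 0.08, 0.001], [0.001, 0.0, -1.0]]
force: [-0.6, 0.1, -2.1]
opening: 0.0795
```

```bash
python3 -c "
from h import *
need(.501,.2435,.0721,np.pi/2+.08)"
```

```text
t 29.05 at [0.5008 0.244  0.0754] yaw 1.6509 F [-0.6  0.1 -2.1] open 0.0795
 turn [ 0.0003 -0.0007  0.0001] shift after turn cm [-0.05  0.01  0.33] now-axes [-0.05  0.01  0.33]
```

carry_out:
  motion:
    - {"angular":[0,0,0],"linear":[-0.05,0,0.2],"gripper":7}
    - {"angular":[0,0,0],"linear":[0,0,0.13],"gripper":7}
    - {"angular":[0,0,0],"linear":[0,0,0],"gripper":7}
    - {"angular":[0,0,0],"linear":[0,0,0],"gripper":7}
    - {"angular":[0,0,0],"linear":[0,0,0],"gripper":7}
    - {"angular":[0,0,0],"linear":[0,0,0],"gripper":7}

```text
time: 29.65
ee_pos: [0.5007, 0.2433, 0.0721]
orientation: [[-0.08, 0.997, -0.0], [0.997, 0.08, 0.001], [0.001, -0.0, -1.0]]
force: [-1.8, -1.2, 5.8]
opening: 0.0792
```

```bash
python3 -c "
from h import *
need(.501,.2435,.0721,np.pi/2+.08)"
```

```text
t 29.65 at [0.5007 0.2433 0.0721] yaw 1.6507 F [-1.8 -1.2  5.8] open 0.0792
 turn [-0.0001 -0.0005 -0.0001] shift after turn cm [0.02 0.03 0.  ] now-axes [0.02 0.03 0.  ]
```

carry_out:
  motion:
    - {"angular":[0,0,0],"linear":[0,0,0],"gripper":9.1}
    - {"angular":[0,0,0],"linear":[0,0,0],"gripper":9.1}
    - {"angular":[0,0,0],"linear":[0,0,0],"gripper":9.1}
    - {"angular":[0,0,0],"linear":[0,0,0],"gripper":9.1}
    - {"angular":[0,0,0],"linear":[0,0,-1],"gripper":9.1}
    - {"angular":[0,0,0],"linear":[0,0,-3],"gripper":9.1}
    - {"angular":[0,0,0],"linear":[0,0,-4],"gripper":9.1}
    - {"angular":[0,0,0],"linear":[-2,0,0],"gripper":9.1}
    - {"angular":[0,0,0],"linear":[-4,0,0],"gripper":9.1}
    - {"angular":[0,0,0],"linear":[-4,0,0],"gripper":9.1}
    - {"angular":[0,0,0],"linear":[-4,0,0],"gripper":9.1}
    - {"angular":[0,0,0],"linear":[-4,0,0],"gripper":9.1}

```text
time: 30.85
ee_pos: [0.5153, 0.0625, 0.1526]
orientation: [[-0.08, 0.997, 0.001], [0.997, 0.08, 0.001], [0.001, 0.001, -1.0]]
force: [0.5, -0.4, 0.2]
opening: 0.0913
```

carry_out:
  motion:
    - {"angular":[0,0,0],"linear":[-4,0,0],"gripper":7}
    - {"angular":[0,0,0],"linear":[-4,0,0],"gripper":7}
    - {"angular":[0,0,0],"linear":[-4,0,0],"gripper":7}
    - {"angular":[0,0,0],"linear":[-4,0,0],"gripper":7}
    - {"angular":[0,0,0],"linear":[-4,0,0],"gripper":7}
    - {"angular":[0,0,0],"linear":[-4,0,0],"gripper":7}
    - {"angular":[0,0,0],"linear":[-2,0,0],"gripper":7}
    - {"angular":[0,0,0],"linear":[0,0,0],"gripper":7}
    - {"angular":[0,0,0],"linear":[0,0,0],"gripper":7}
    - {"angular":[0,0,0],"linear":[0,0,0],"gripper":7}
    - {"angular":[0,0,0],"linear":[0,0,0],"gripper":7}

```text
time: 31.95
ee_pos: [0.5361, -0.1935, 0.1517]
orientation: [[-0.082, 0.997, -0.0], [0.997, 0.082, 0.001], [0.001, -0.0, -1.0]]
force: [0.3, 1.8, -0.3]
opening: 0.07
```

```bash
python3 -c "
from h import *
need(.5905,-.3275,.08)
g=grab('top','t13');s=grab('scene','s13')
P=(.501,.2435,.08)
L=[rect_outline(P,.13,.084,.036)[0],rect_outline(P,.08,.068,.084)[0],circ_outline(P[:2],.0275,.084)[0]]
draw(g,L,'o13',(60,160,200,290),5)
draw(s,L,'o13s',(400,250,560,380),5)
for n,c in(('t',g),('s',s)):
  print(n,fit(c,lambda q:rect_outline(q,.08,.068,.084),P),fit(c,lambda q:circ_outline(q,.0275,.084),P[:2]))
"
```

```text
t 31.95 at [ 0.5361 -0.1935  0.1517] yaw 1.6534 F [ 0.3  1.8 -0.3] open 0.07
 turn [0. 0. 0.] shift after turn cm [-13.82   4.31   7.15] now-axes [-13.82   4.31   7.15]
t (array([0.50131531, 0.24281809, 0.07927238]), np.float64(35.50682830810547)) (array([0.49942805, 0.23842203]), np.float64(18.544689178466797))
s (array([0.50050679, 0.24331396, 0.08971708]), np.float64(30.94225311279297)) (array([0.50252846, 0.24619784]), np.float64(15.75802993774414))
```

View pics/o13.png

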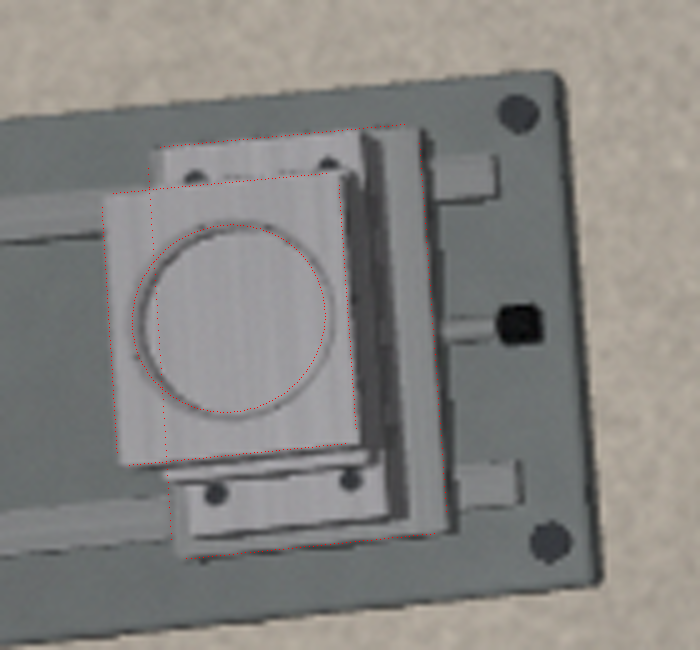

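View pics/o13s.png

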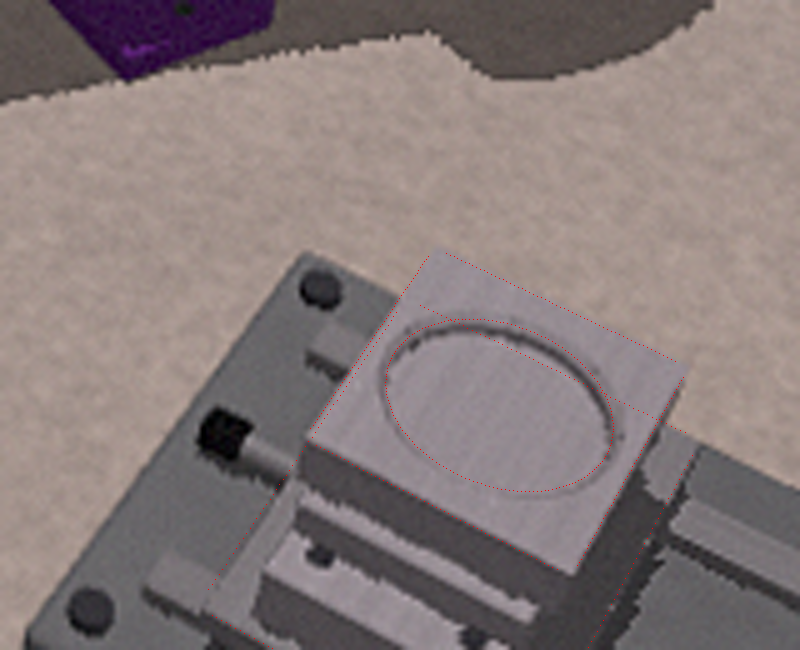

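The nest matches its outline on both views, about 1 mm and square. Next is the large tin at (473,168) in the top view; the small one at (260,167) is a bystander.

carry_out:
  motion:
    - {"angular":[0,0,0],"linear":[-3.5,1,0],"gripper":7}
    - {"angular":[0,0,0],"linear":[-3.5,1,0],"gripper":7}
    - {"angular":[0,0,0],"linear":[-3.5,1,0],"gripper":7}
    - {"angular":[0,0,0],"linear":[-3.3,1.3,0],"gripper":7}
    - {"angular":[0,0,0],"linear":[0,0,3],"gripper":7}
    - {"angular":[0,0,0],"linear":[0,0,3],"gripper":7}
    - {"angular":[0,0,0],"linear":[0,0,1],"gripper":7}
    - {"angular":[0,0,0],"linear":[0,0,0],"gripper":7}
    - {"angular":[0,0,0],"linear":[0,0,0],"gripper":7}
    - {"angular":[0,0,0],"linear":[0,0,0],"gripper":7}
    - {"angular":[0,0,0],"linear":[0,0,0],"gripper":7}

```text
time: 33.15
ee_pos: [0.5908, -0.3298, 0.0833]
orientation: [[-0.08, 0.997, 0.002], [0.997, 0.08, -0.001], [-0.001, 0.002, -1.0]]
force: [-0.7, 0.1, -0.7]
opening: 0.0696
```

```bash
python3 -c "
from h import *
need(.5905,-.327,.012,np.pi/2+.08)
g=grab('top','t14');s=grab('scene','s14');crop(s,100,140,260,260,5,'s14c')"
```

```text
t 33.15 at [ 0.5908 -0.3298  0.0833] yaw 1.6511 F [-0.7  0.1 -0.7] open 0.0696
 turn [0.0022 0.001  0.0003] shift after turn cm [ 0.28 -0.01  7.13] now-axes [ 0.29 -0.03  7.13]
```

View pics/s14c.png

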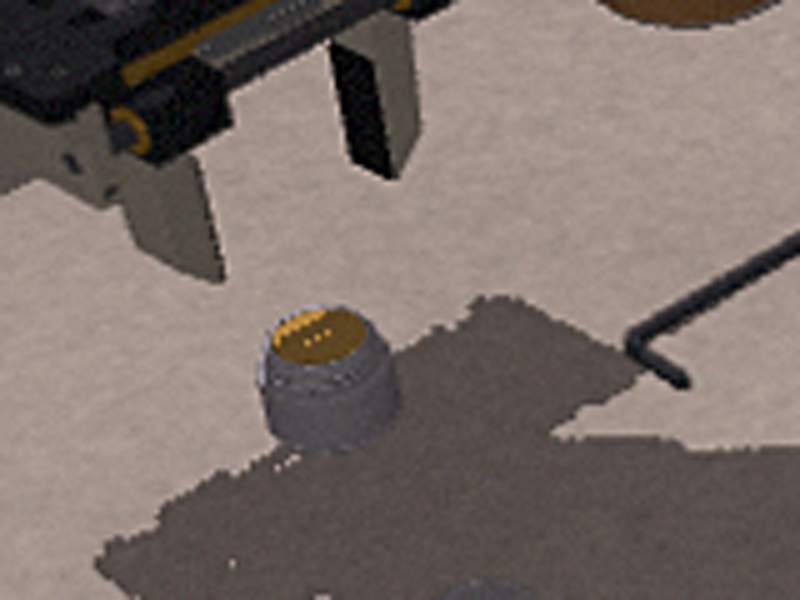

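View pics/t14.png

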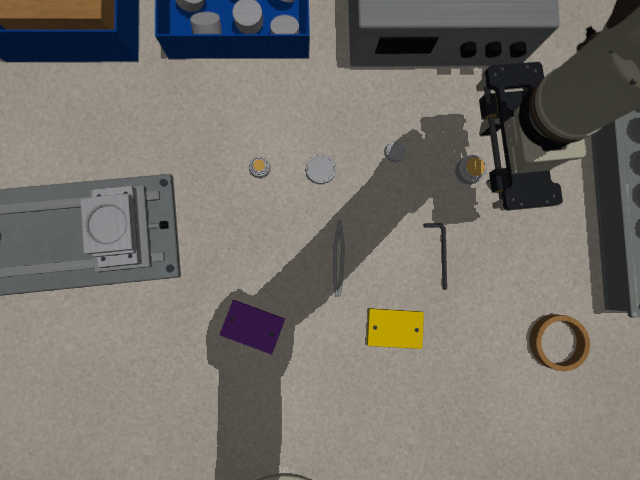

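```bash
python3 -c "
from h import *
s=load('s14');g=load('top0')
L=[circ_outline((.5905,-.327),.023,.0)[0],circ_outline((.5905,-.327),.023,.024)[0],circ_outline((.5905,-.327),.0195,.032)[0]]
draw(s,L,'o14',(140,170,220,240),8);draw(g,L,'o14t',(430,130,510,200),8)
import cv2
cv2.imwrite('pics/o14b.png',np.vstack([cv2.imread('pics/o14.png'),cv2.imread('pics/o14t.png')])[:, :])
a=cv2.imread('pics/o14.png');b=cv2.imread('pics/o14t.png');cv2.imwrite('pics/o14b.png',cv2.resize(np.hstack([a,b]),(800,350)))
"
```

```text
(no output)
```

View pics/o14b.png

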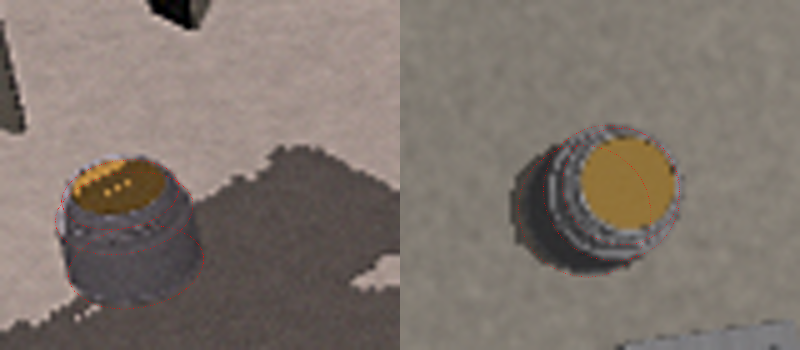

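The tin model fits both views at (0.5905, -0.327). I'll descend to tip height about 12 mm.

carry_out:
  motion:
    - {"angular":[0.002,0.001,0],"linear":[0.28,0,2],"gripper":7}
    - {"angular":[0,0,0],"linear":[0,0,2],"gripper":7}
    - {"angular":[0,0,0],"linear":[0,0,2],"gripper":7}
    - {"angular":[0,0,0],"linear":[0,0,1],"gripper":7}
    - {"angular":[0,0,0],"linear":[0,0,0],"gripper":7}
    - {"angular":[0,0,0],"linear":[0,0,0],"gripper":7}
    - {"angular":[0,0,0],"linear":[0,0,0],"gripper":7}
    - {"angular":[0,0,0],"linear":[0,0,0],"gripper":7}
    - {"angular":[0,0,0],"linear":[0,0,0],"gripper":7}

```text
time: 34.15
ee_pos: [0.5899, -0.3268, 0.0124]
orientation: [[-0.08, 0.997, -0.001], [0.997, 0.08, 0.001], [0.001, -0.001, -1.0]]
force: [-1.0, -1.5, -0.1]
opening: 0.0701
```

```bash
python3 -c "
from h import *
need(.5905,-.327,.012,np.pi/2+.08)"
```

```text
t 34.15 at [ 0.5899 -0.3268  0.0124] yaw 1.6508 F [-1.  -1.5 -0.1] open 0.0701
 turn [-0.001  -0.0008  0.    ] shift after turn cm [-0.03  0.06  0.04] now-axes [-0.03  0.06  0.04]
```

carry_out:
  motion:
    - {"angular":[0,0,0],"linear":[0,0,0],"gripper":3.8}
    - {"angular":[0,0,0],"linear":[0,0,0],"gripper":3.8}
    - {"angular":[0,0,0],"linear":[0,0,0],"gripper":3.8}
    - {"angular":[0,0,0],"linear":[0,0,0],"gripper":3.8}
    - {"angular":[0,0,0],"linear":[0,0,0],"gripper":3.8}
    - {"angular":[0,0,0],"linear":[0,0,0],"gripper":3.8}
    - {"angular":[0,0,0],"linear":[0,0,0],"gripper":3.8}
    - {"angular":[0,0,0],"linear":[0,0,0],"gripper":3.8}
  force: 25

```text
time: 34.95
ee_pos: [0.5894, -0.3265, 0.0115]
orientation: [[-0.08, 0.997, -0.002], [0.997, 0.08, 0.001], [0.001, -0.002, -1.0]]
force: [0.9, 0.4, 0.4]
opening: 0.044
```

```bash
python3 -c "
from h import *
need(.5905,-.327,.012,np.pi/2+.08)"
```

```text
t 34.95 at [ 0.5894 -0.3265  0.0115] yaw 1.6509 F [0.9 0.4 0.4] open 0.044
 turn [-0.0022 -0.0015  0.0001] shift after turn cm [-0.06  0.1  -0.05] now-axes [-0.06  0.1  -0.05]
```

```bash
python3 -c "
from h import *
g=grab('top','t15');s=grab('scene','s15');crop(s,100,140,260,260,5,'s15c');need(.59,-.327,.1)"
```

```text
t 35.05 at [ 0.5894 -0.3265  0.0115] yaw 1.6509 F [0.8 0.5 0.4] open 0.0443
 turn [0. 0. 0.] shift after turn cm [-0.04  0.03 -8.85] now-axes [-0.04  0.03 -8.85]
```

View pics/s15c.png

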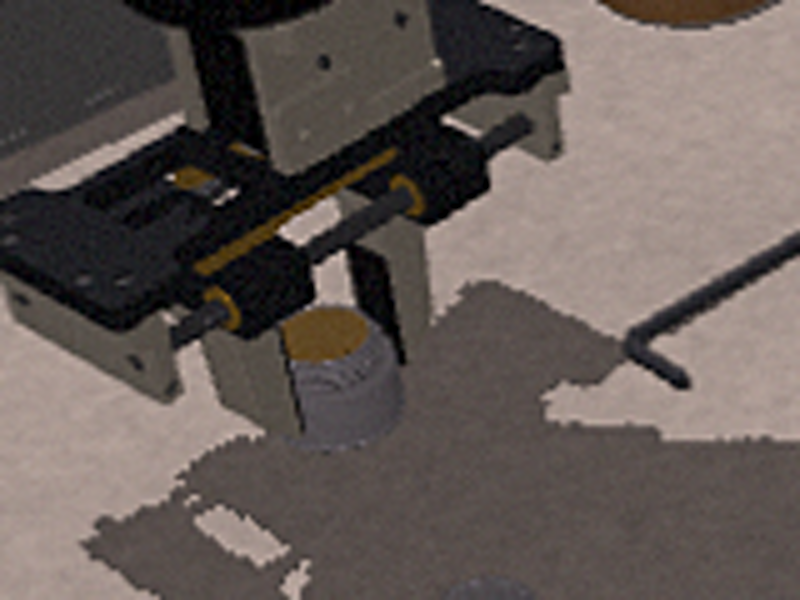

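carry_out:
  motion:
    - {"angular":[0,0,0],"linear":[0,0,-1],"gripper":3.8}
    - {"angular":[0,0,0],"linear":[0,0,-2],"gripper":3.8}
    - {"angular":[0,0,0],"linear":[0,0,-3],"gripper":3.8}
    - {"angular":[0,0,0],"linear":[0,0,-4],"gripper":3.8}
    - {"angular":[0,0,0],"linear":[0,0,-3],"gripper":3.8}
    - {"angular":[0,0,0],"linear":[2,0,0],"gripper":3.8}
    - {"angular":[0,0,0],"linear":[3.5,-0.6,0],"gripper":3.8}
    - {"angular":[0,0,0],"linear":[4,-0.6,0],"gripper":3.8}
    - {"angular":[0,0,0],"linear":[4,-0.6,0],"gripper":3.8}
    - {"angular":[0,0,0],"linear":[4,-0.6,0],"gripper":3.8}
    - {"angular":[0,0,0],"linear":[4,-0.6,0],"gripper":3.8}
    - {"angular":[0,0,0],"linear":[4,-0.6,0],"gripper":3.8}

```text
time: 36.25
ee_pos: [0.5328, -0.074, 0.1427]
orientation: [[-0.08, 0.997, -0.002], [0.997, 0.08, 0.001], [0.001, -0.002, -1.0]]
force: [0.3, 0.7, -1.6]
opening: 0.0442
```

carry_out:
  motion:
    - {"angular":[0,0,0],"linear":[4,-0.6,0],"gripper":3.8}
    - {"angular":[0,0,0],"linear":[4,0,0],"gripper":3.8}
    - {"angular":[0,0,0],"linear":[4,0,0],"gripper":3.8}
    - {"angular":[0,0,0],"linear":[4,0,0],"gripper":3.8}
    - {"angular":[0,0,0],"linear":[4,0,0],"gripper":3.8}
    - {"angular":[0,0,0],"linear":[4,0,0],"gripper":3.8}
    - {"angular":[0,0,0],"linear":[4,0,0],"gripper":3.8}
    - {"angular":[0,0,0],"linear":[3,0,0],"gripper":3.8}
    - {"angular":[0,0,0],"linear":[1,0,0],"gripper":3.8}
    - {"angular":[0,0,0],"linear":[0,0,0],"gripper":3.8}
    - {"angular":[0,0,0],"linear":[0,0,0],"gripper":3.8}
    - {"angular":[0,0,0],"linear":[0,0,0],"gripper":3.8}

```text
time: 37.45
ee_pos: [0.5024, 0.2406, 0.1425]
orientation: [[-0.077, 0.997, -0.002], [0.997, 0.077, 0.0], [0.0, -0.002, -1.0]]
force: [0.2, -0.6, -0.8]
opening: 0.0444
```

```bash
python3 -c "
from h import *
need(.501,.2435,.1,np.pi/2+.08)
g=grab('top','t16');s=grab('scene','s16');crop(s,400,180,600,330,4,'s16c')"
```

```text
t 37.45 at [0.5024 0.2406 0.1425] yaw 1.6476 F [ 0.2 -0.6 -0.8] open 0.0444
 turn [-0.0022 -0.0004 -0.0032] shift after turn cm [ 0.3  -0.12  4.25] now-axes [ 0.3  -0.11  4.26]
```

View pics/s16c.png

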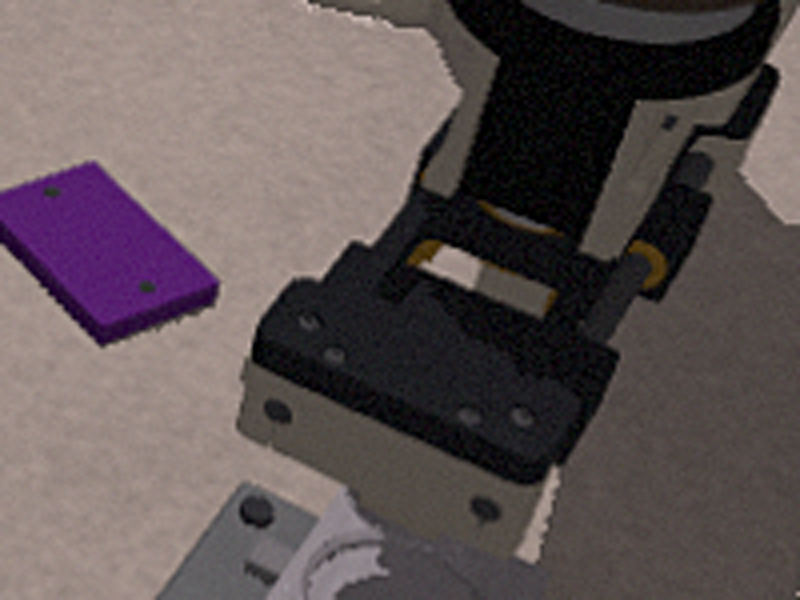

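The tin is hidden behind the near finger, but the opening of 44 mm and the weight show it is held. I'll lower it near the recess.

carry_out:
  motion:
    - {"angular":[-0.002,0,-0.002],"linear":[0.3,-0.1,1],"gripper":3.8}
    - {"angular":[0,0,0],"linear":[0,0,2],"gripper":3.8}
    - {"angular":[0,0,0],"linear":[0,0,1.2],"gripper":3.8}
    - {"angular":[0,0,0],"linear":[0,0,0],"gripper":3.8}
    - {"angular":[0,0,0],"linear":[0,0,0],"gripper":3.8}
    - {"angular":[0,0,0],"linear":[0,0,0],"gripper":3.8}
    - {"angular":[0,0,0],"linear":[0,0,0],"gripper":3.8}
    - {"angular":[0,0,0],"linear":[0,0,0],"gripper":3.8}

```text
time: 38.35
ee_pos: [0.501, 0.2463, 0.101]
orientation: [[-0.082, 0.997, 0.001], [0.997, 0.082, 0.002], [0.002, 0.001, -1.0]]
force: [0.0, -0.1, -1.2]
opening: 0.0447
```

```bash
python3 -c "
from h import *
need(.501,.2435,.0895,np.pi/2+.08)
g=grab('top','t17');s=grab('scene','s17');crop(s,430,240,590,360,5,'s17c')"
```

```text
t 38.35 at [0.501  0.2463 0.101 ] yaw 1.6528 F [ 0.  -0.1 -1.2] open 0.0447
 turn [ 0.0008 -0.002   0.002 ] shift after turn cm [-0.28 -0.02  1.15] now-axes [-0.28 -0.02  1.15]
```

View pics/s17c.png

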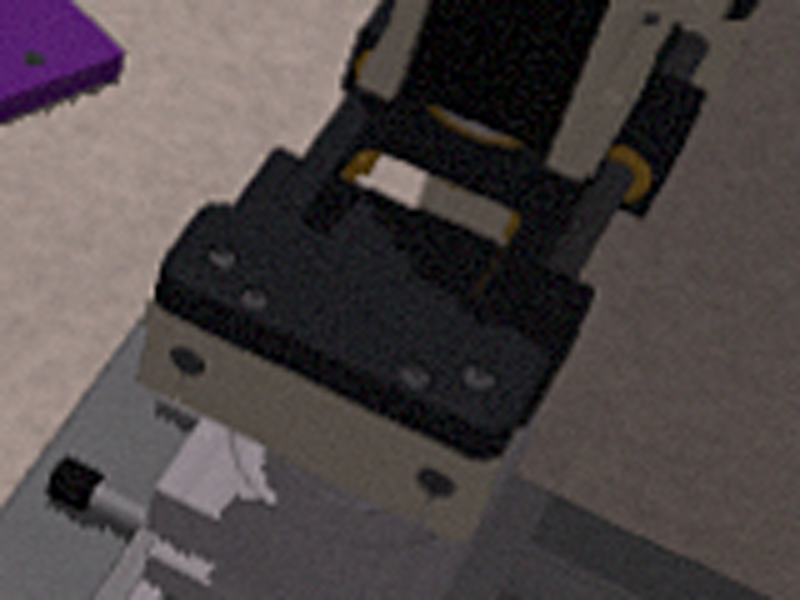

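carry_out:
  motion:
    - {"angular":[0,-0.001,0.001],"linear":[-0.25,0,0.3],"gripper":3.8}
    - {"angular":[0,0,0],"linear":[0,0,0.3],"gripper":3.8}
    - {"angular":[0,0,0],"linear":[0,0,0.3],"gripper":3.8}
    - {"angular":[0,0,0],"linear":[0,0,0],"gripper":3.8}
    - {"angular":[0,0,0],"linear":[0,0,0],"gripper":3.8}
    - {"angular":[0,0,0],"linear":[0,0,0],"gripper":3.8}
    - {"angular":[0,0,0],"linear":[0,0,0],"gripper":3.8}

```text
time: 39.15
ee_pos: [0.5009, 0.2437, 0.0915]
orientation: [[-0.081, 0.997, -0.0], [0.997, 0.081, 0.001], [0.001, -0.0, -1.0]]
force: [0.1, -0.5, -1.5]
opening: 0.044
```

```bash
python3 -c "
from h import *
need(.501,.2435,.0895,np.pi/2+.08)"
```

```text
t 39.15 at [0.5009 0.2437 0.0915] yaw 1.6519 F [ 0.1 -0.5 -1.5] open 0.044
 turn [-0.0001 -0.0005  0.0011] shift after turn cm [-0.02  0.01  0.2 ] now-axes [-0.02  0.01  0.2 ]
```

No contact at 2 mm above the floor, so the tin is inside the recess. I'll finish the last 2 mm.

carry_out:
  motion:
    - {"angular":[0,0,0],"linear":[0,0,0.12],"gripper":3.8}
    - {"angular":[0,0,0],"linear":[0,0,0.08],"gripper":3.8}
    - {"angular":[0,0,0],"linear":[0,0,0],"gripper":3.8}
    - {"angular":[0,0,0],"linear":[0,0,0],"gripper":3.8}
    - {"angular":[0,0,0],"linear":[0,0,0],"gripper":3.8}
    - {"angular":[0,0,0],"linear":[0,0,0],"gripper":3.8}

```text
time: 39.75
ee_pos: [0.5008, 0.2436, 0.0895]
orientation: [[-0.081, 0.997, -0.0], [0.997, 0.081, 0.0], [0.001, -0.0, -1.0]]
force: [-1.1, -0.7, 0.9]
opening: 0.044
```

```bash
python3 -c "
from h import *
need(.501,.2435,.0895,np.pi/2+.08)"
```

```text
t 39.75 at [0.5008 0.2436 0.0895] yaw 1.6518 F [-1.1 -0.7  0.9] open 0.044
 turn [-0.0002 -0.0005  0.001 ] shift after turn cm [-0.01  0.02 -0.  ] now-axes [-0.01  0.02 -0.  ]
```

carry_out:
  motion:
    - {"angular":[0,0,0],"linear":[0,0,0],"gripper":5}
    - {"angular":[0,0,0],"linear":[0,0,0],"gripper":6.5}
    - {"angular":[0,0,0],"linear":[0,0,0],"gripper":7}
    - {"angular":[0,0,0],"linear":[0,0,0],"gripper":7}
    - {"angular":[0,0,0],"linear":[0,0,0],"gripper":7}
    - {"angular":[0,0,0],"linear":[0,0,-1],"gripper":7}
    - {"angular":[0,0,0],"linear":[0,0,-3],"gripper":7}
    - {"angular":[0,0,0],"linear":[0,0,-4],"gripper":7}
    - {"angular":[0,0,0],"linear":[-2,0,0],"gripper":7}
    - {"angular":[0,0,0],"linear":[-4,0,0],"gripper":7}
    - {"angular":[0,0,0],"linear":[-4,0,0],"gripper":7}
    - {"angular":[0,0,0],"linear":[-4,1,0],"gripper":7}

```text
time: 40.95
ee_pos: [0.5213, 0.1038, 0.1703]
orientation: [[-0.082, 0.997, -0.0], [0.997, 0.082, 0.001], [0.001, -0.0, -1.0]]
force: [0.2, 0.2, -0.5]
opening: 0.07
```

carry_out:
  motion:
    - {"angular":[0,0,0],"linear":[-4,1,0],"gripper":7}
    - {"angular":[0,0,0],"linear":[-4,2,0],"gripper":7}
    - {"angular":[0,0,0],"linear":[-4,2,0],"gripper":7}
    - {"angular":[0,0,0],"linear":[-4,1,0],"gripper":7}
    - {"angular":[0,0,0],"linear":[-2,0,0],"gripper":7}
    - {"angular":[0,0,0],"linear":[0,0,0],"gripper":7}
    - {"angular":[0,0,0],"linear":[0,0,0],"gripper":7}
    - {"angular":[0,0,0],"linear":[0,0,0],"gripper":7}
    - {"angular":[0,0,0],"linear":[0,0,0],"gripper":7}

```text
time: 41.85
ee_pos: [0.5964, -0.0675, 0.1694]
orientation: [[-0.084, 0.996, -0.0], [0.996, 0.084, 0.001], [0.001, -0.0, -1.0]]
force: [-0.4, 0.9, 0.4]
opening: 0.0696
```

```bash
python3 -c "
from h import *
need(.597,-.075,.08,np.pi/2+.08)
g=grab('top','t18');s=grab('scene','s18')
P=(.501,.2435)
L=[circ_outline(P,.023,.102)[0],circ_outline(P,.0195,.11)[0],rect_outline((*P,.08),.08,.068,.084)[0]]
draw(g,L,'o18',(60,170,140,270),6);draw(s,L,'o18s',(430,260,560,380),5)
import cv2
a=cv2.imread('pics/o18.png')[:600];b=cv2.imread('pics/o18s.png')
print(a.shape,b.shape);h=600;o=np.zeros((600,a.shape[1]+b.shape[1],3),np.uint8);o[:a.shape[0],:a.shape[1]]=a;o[:b.shape[0],a.shape[1]:]=b;cv2.imwrite('pics/o18c.png',cv2.resize(o,None,fx=.7,fy=.7))
print(fit(g,lambda q:circ_outline(q,.025,.011),(.597,-.075)),fit(s,lambda q:circ_outline(q,.025,.011),(.597,-.075)))
"
```

```text
t 41.85 at [ 0.5964 -0.0675  0.1694] yaw 1.6546 F [-0.4  0.9  0.4] open 0.0696
 turn [-0.0001 -0.0014  0.0039] shift after turn cm [-0.75 -0.    8.94] now-axes [-0.76 -0.01  8.94]
(600, 480, 3) (600, 650, 3)
(array([ 0.5918442 , -0.07413937]), np.float64(3.713200807571411)) (array([ 0.59900124, -0.07716914]), np.float64(21.413652420043945))
```

View pics/o18c.png

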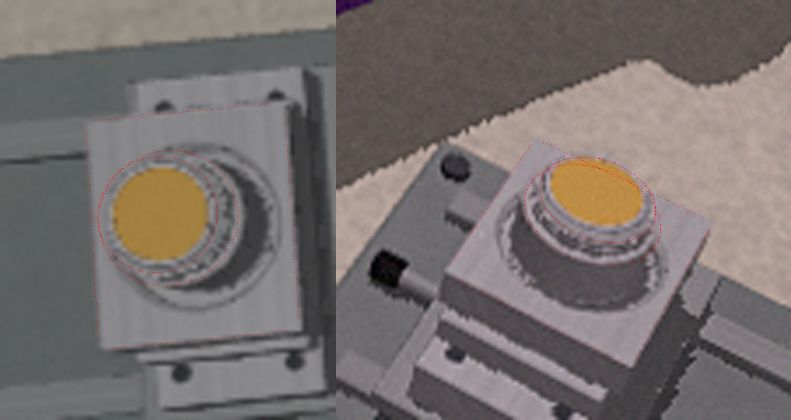

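View pics/s18.png

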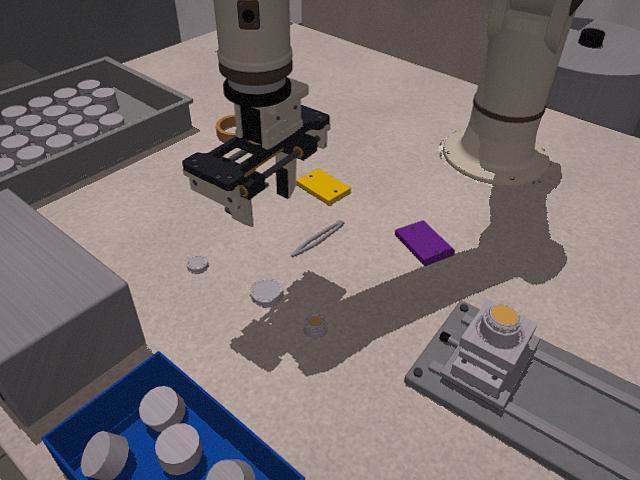

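The tin stands in the recess and matches the predicted rims in both views. Next is the large lid, 50 mm, at (267,292) in the scene; the small lid is at (197,264).

carry_out:
  motion:
    - {"angular":[0,-0.001,0.002],"linear":[-0.7,0,2],"gripper":7}
    - {"angular":[0,0,0],"linear":[0,0,4],"gripper":7}
    - {"angular":[0,0,0],"linear":[0,0,4],"gripper":7}
    - {"angular":[0,0,0],"linear":[0,0,3],"gripper":7}
    - {"angular":[0,0,0],"linear":[0,0,1],"gripper":7}
    - {"angular":[0,0,0],"linear":[0,0,0],"gripper":7}
    - {"angular":[0,0,0],"linear":[0,0,0],"gripper":7}
    - {"angular":[0,0,0],"linear":[0,0,0],"gripper":7}
    - {"angular":[0,0,0],"linear":[0,0,0],"gripper":7}
    - {"angular":[0,0,0],"linear":[0,0,0],"gripper":7}

```text
time: 42.95
ee_pos: [0.5979, -0.0768, 0.0305]
orientation: [[-0.079, 0.997, 0.002], [0.997, 0.079, -0.001], [-0.001, 0.002, -1.0]]
force: [-0.4, -0.5, 0.9]
opening: 0.07
```

```bash
python3 -c "
from h import *
need(.597,-.075,.003,np.pi/2+.08)
s=grab('scene','s19');crop(s,190,210,350,330,5,'s19c');draw(s,[circ_outline((.597,-.075),.025,.011)[0],circ_outline((.597,-.075),.025,0)[0]],'s19c',(190,210,350,330),5)"
```

```text
t 42.95 at [ 0.5979 -0.0768  0.0305] yaw 1.6498 F [-0.4 -0.5  0.9] open 0.07
 turn [ 0.0018  0.0007 -0.001 ] shift after turn cm [ 0.19 -0.07  2.75] now-axes [ 0.19 -0.08  2.75]
```

View pics/s19c.png

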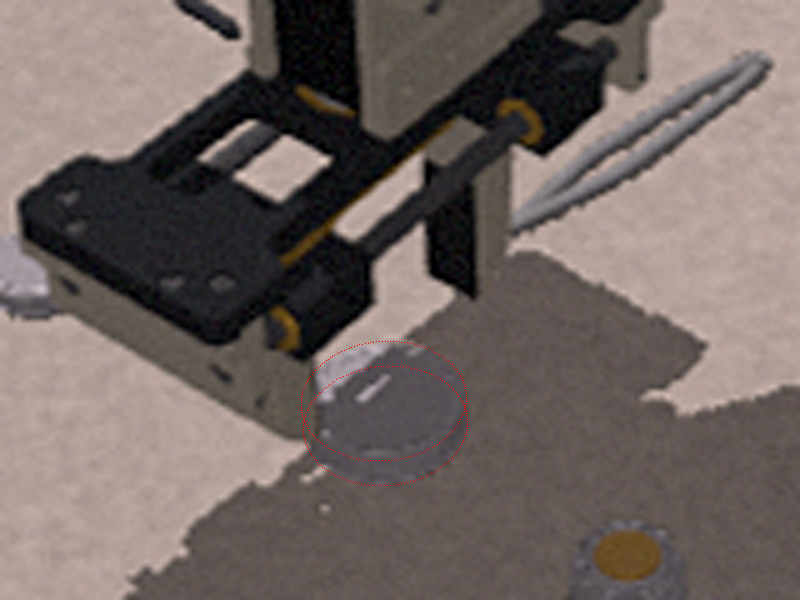

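carry_out:
  motion:
    - {"angular":[0.001,0,0],"linear":[0.18,-0.06,0.8],"gripper":7}
    - {"angular":[0,0,0],"linear":[0,0,0.9],"gripper":7}
    - {"angular":[0,0,0],"linear":[0,0,0.6],"gripper":7}
    - {"angular":[0,0,0],"linear":[0,0,0.2],"gripper":7}
    - {"angular":[0,0,0],"linear":[0,0,0],"gripper":7}
    - {"angular":[0,0,0],"linear":[0,0,0],"gripper":7}
    - {"angular":[0,0,0],"linear":[0,0,0],"gripper":7}
    - {"angular":[0,0,0],"linear":[0,0,0],"gripper":7}

```text
time: 43.8
ee_pos: [0.5966, -0.0751, 0.0046]
orientation: [[-0.079, 0.997, -0.001], [0.997, 0.079, -0.001], [-0.001, -0.001, -1.0]]
force: [0.0, -0.3, -0.1]
opening: 0.0701
```

```bash
python3 -c "
from h import *
need(.597,-.075,.003,np.pi/2+.08)"
```

```text
t 43.8 at [ 0.5966 -0.0751  0.0046] yaw 1.6498 F [ 0.  -0.3 -0.1] open 0.0701
 turn [-0.0006  0.0006 -0.001 ] shift after turn cm [0.01 0.04 0.16] now-axes [0.01 0.04 0.16]
```

carry_out:
  motion:
    - {"angular":[0,0,0],"linear":[0,0.04,0.15],"gripper":7}
    - {"angular":[0,0,0],"linear":[0,0,0],"gripper":7}
    - {"angular":[0,0,0],"linear":[0,0,0],"gripper":4.3}
    - {"angular":[0,0,0],"linear":[0,0,0],"gripper":4.3}
    - {"angular":[0,0,0],"linear":[0,0,0],"gripper":4.3}
    - {"angular":[0,0,0],"linear":[0,0,0],"gripper":4.3}
    - {"angular":[0,0,0],"linear":[0,0,0],"gripper":4.3}
    - {"angular":[0,0,0],"linear":[0,0,0],"gripper":4.3}
    - {"angular":[0,0,0],"linear":[0,0,0],"gripper":4.3}
    - {"angular":[0,0,0],"linear":[0,0,0],"gripper":4.3}
  force: 20

```text
time: 44.8
ee_pos: [0.5967, -0.075, 0.0028]
orientation: [[-0.079, 0.997, -0.001], [0.997, 0.079, -0.001], [-0.001, -0.001, -1.0]]
force: [0.1, 0.3, 0.7]
opening: 0.0487
```

```bash
python3 -c "
from h import *
need(.597,-.075,.003,np.pi/2+.08)"
```

```text
t 44.8 at [ 0.5967 -0.075   0.0028] yaw 1.6499 F [0.1 0.3 0.7] open 0.0487
 turn [-0.0012  0.0005 -0.0009] shift after turn cm [-0.    0.03 -0.02] now-axes [-0.    0.03 -0.02]
```

carry_out:
  motion:
    - {"angular":[0,0,0],"linear":[0,0,-1],"gripper":4.3}
    - {"angular":[0,0,0],"linear":[0,0,-3],"gripper":4.3}
    - {"angular":[0,0,0],"linear":[0,0,-4],"gripper":4.3}
    - {"angular":[0,0,0],"linear":[0,0,-4],"gripper":4.3}
    - {"angular":[0,0,0],"linear":[0,0,-3],"gripper":4.3}
    - {"angular":[0,0,0],"linear":[3,-1,0],"gripper":4.3}
    - {"angular":[0,0,0],"linear":[4,-1,0],"gripper":4.3}
    - {"angular":[0,0,0],"linear":[4,-1,0],"gripper":4.3}
    - {"angular":[0,0,0],"linear":[4,-1,0],"gripper":4.3}
    - {"angular":[0,0,0],"linear":[4,-1,0],"gripper":4.3}
    - {"angular":[0,0,0],"linear":[4,-1,0],"gripper":4.3}
    - {"angular":[0,0,0],"linear":[4,-1,0],"gripper":4.3}

```text
time: 46.0
ee_pos: [0.5051, 0.1901, 0.1536]
orientation: [[-0.079, 0.997, -0.0], [0.997, 0.079, -0.0], [-0.0, -0.0, -1.0]]
force: [1.0, 0.4, -0.3]
opening: 0.0484
```

carry_out:
  motion:
    - {"angular":[0,0,0],"linear":[3.5,0,0],"gripper":4.3}
    - {"angular":[0,0,0],"linear":[2,0,0],"gripper":4.3}
    - {"angular":[0,0,0],"linear":[0,0,1],"gripper":4.3}
    - {"angular":[0,0,0],"linear":[0,0,1],"gripper":4.3}
    - {"angular":[0,0,0],"linear":[0,0,0],"gripper":4.3}
    - {"angular":[0,0,0],"linear":[0,0,0],"gripper":4.3}
    - {"angular":[0,0,0],"linear":[0,0,0],"gripper":4.3}
    - {"angular":[0,0,0],"linear":[0,0,0],"gripper":4.3}
    - {"angular":[0,0,0],"linear":[0,0,0],"gripper":4.3}

```text
time: 46.9
ee_pos: [0.5017, 0.2433, 0.133]
orientation: [[-0.078, 0.997, -0.001], [0.997, 0.078, -0.0], [-0.0, -0.001, -1.0]]
force: [0.2, -0.4, -0.8]
opening: 0.0486
```

```bash
python3 -c "
from h import *
need(.501,.2435,.12,np.pi/2+.08)
s=grab('scene','s20');crop(s,420,210,580,330,5,'s20c')"
```

```text
t 46.9 at [0.5017 0.2433 0.133 ] yaw 1.6492 F [ 0.2 -0.4 -0.8] open 0.0486
 turn [-0.0007  0.0003 -0.0016] shift after turn cm [ 0.03 -0.07  1.3 ] now-axes [ 0.03 -0.06  1.3 ]
```

View pics/s20c.png

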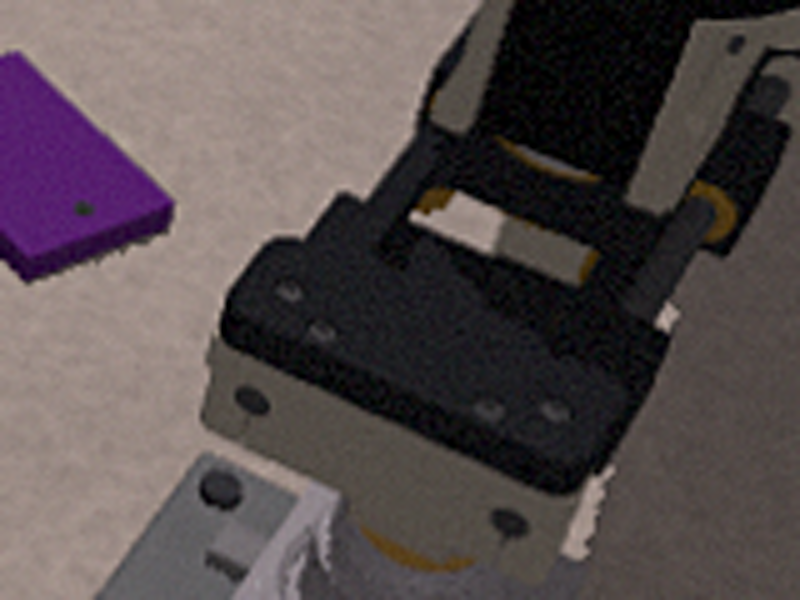

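carry_out:
  motion:
    - {"angular":[0,0,0],"linear":[0.03,-0.05,0.7],"gripper":4.3}
    - {"angular":[0,0,0],"linear":[0,0,0.6],"gripper":4.3}
    - {"angular":[0,0,0],"linear":[0,0,0.3],"gripper":4.3}
    - {"angular":[0,0,0],"linear":[0,0,0],"gripper":4.3}
    - {"angular":[0,0,0],"linear":[0,0,0],"gripper":4.3}
    - {"angular":[0,0,0],"linear":[0,0,0],"gripper":4.3}
    - {"angular":[0,0,0],"linear":[0,0,0],"gripper":4.3}

```text
time: 47.65
ee_pos: [0.501, 0.2439, 0.1169]
orientation: [[-0.079, 0.997, -0.001], [0.997, 0.079, -0.0], [-0.0, -0.001, -1.0]]
force: [1.4, -0.4, -0.5]
opening: 0.0481
```

```bash
python3 -c "
from h import *
need(.501,.2435,.1058,np.pi/2+.08)"
```

```text
t 47.65 at [0.501  0.2439 0.1169] yaw 1.6499 F [ 1.4 -0.4 -0.5] open 0.0481
 turn [-0.0008  0.0003 -0.0009] shift after turn cm [-0.04 -0.    1.11] now-axes [-0.04 -0.    1.11]
```

carry_out:
  motion:
    - {"angular":[0,0,0],"linear":[-0.04,0,0.25],"gripper":4.3}
    - {"angular":[0,0,0],"linear":[0,0,0.25],"gripper":4.3}
    - {"angular":[0,0,0],"linear":[0,0,0.2],"gripper":4.3}
    - {"angular":[0,0,0],"linear":[0,0,0],"gripper":4.3}
    - {"angular":[0,0,0],"linear":[0,0,0],"gripper":4.3}
    - {"angular":[0,0,0],"linear":[0,0,0],"gripper":4.3}
    - {"angular":[0,0,0],"linear":[0,0,0],"gripper":4.3}

```text
time: 48.35
ee_pos: [0.5009, 0.2434, 0.1097]
orientation: [[-0.079, 0.997, -0.001], [0.997, 0.079, -0.001], [-0.0, -0.001, -1.0]]
force: [-0.4, 0.9, -0.9]
opening: 0.0481
```

```bash
python3 -c "
from h import *
need(.501,.2435,.1058,np.pi/2+.08)"
```

```text
t 48.35 at [0.5009 0.2434 0.1097] yaw 1.6498 F [-0.4  0.9 -0.9] open 0.0481
 turn [-0.0011  0.0005 -0.001 ] shift after turn cm [0.01 0.01 0.39] now-axes [0.01 0.01 0.39]
```

The lid slips over the neck with no contact force. I'll finish the last 4 mm.

carry_out:
  motion:
    - {"angular":[0,0,0],"linear":[0,0,0.2],"gripper":4.3}
    - {"angular":[0,0,0],"linear":[0,0,0.15],"gripper":4.3}
    - {"angular":[0,0,0],"linear":[0,0,0.05],"gripper":4.3}
    - {"angular":[0,0,0],"linear":[0,0,0],"gripper":4.3}
    - {"angular":[0,0,0],"linear":[0,0,0],"gripper":4.3}
    - {"angular":[0,0,0],"linear":[0,0,0],"gripper":4.3}
    - {"angular":[0,0,0],"linear":[0,0,0],"gripper":4.3}

```text
time: 49.05
ee_pos: [0.5008, 0.2434, 0.1057]
orientation: [[-0.079, 0.997, -0.001], [0.997, 0.079, -0.001], [-0.001, -0.001, -1.0]]
force: [-1.3, 0.0, 2.5]
opening: 0.0488
```

```bash
python3 -c "
from h import *
need(.501,.2435,.1058,np.pi/2+.08)"
```

```text
t 49.05 at [0.5008 0.2434 0.1057] yaw 1.6498 F [-1.3  0.   2.5] open 0.0488
 turn [-0.0013  0.0006 -0.001 ] shift after turn cm [ 0.01  0.02 -0.01] now-axes [ 0.01  0.02 -0.01]
```

Contact comes at the expected height. I'll release and retreat.

carry_out:
  motion:
    - {"angular":[0,0,0],"linear":[0,0,0],"gripper":5.4}
    - {"angular":[0,0,0],"linear":[0,0,0],"gripper":6.5}
    - {"angular":[0,0,0],"linear":[0,0,0],"gripper":8}
    - {"angular":[0,0,0],"linear":[0,0,0],"gripper":8}
    - {"angular":[0,0,0],"linear":[0,0,0],"gripper":8}
    - {"angular":[0,0,0],"linear":[0,0,-1],"gripper":8}
    - {"angular":[0,0,0],"linear":[0,0,-3],"gripper":8}
    - {"angular":[0,0,0],"linear":[0,0,-4],"gripper":8}
    - {"angular":[0,0,0],"linear":[-2,0,0],"gripper":8}
    - {"angular":[0,0,0],"linear":[-4,0,0],"gripper":8}
    - {"angular":[0,0,0],"linear":[-4,0,0],"gripper":8}
    - {"angular":[0,0,0],"linear":[-4,0,0],"gripper":8}

```text
time: 50.25
ee_pos: [0.5122, 0.1027, 0.1868]
orientation: [[-0.08, 0.997, 0.0], [0.997, 0.08, -0.0], [-0.0, 0.0, -1.0]]
force: [0.7, -0.8, -0.7]
opening: 0.08
```

carry_out:
  motion:
    - {"angular":[0,0,0],"linear":[-4,0,0],"gripper":8}
    - {"angular":[0,0,0],"linear":[-4,0,0],"gripper":8}
    - {"angular":[0,0,0],"linear":[-4,0,0],"gripper":8}
    - {"angular":[0,0,0],"linear":[-4,0,0],"gripper":8}
    - {"angular":[0,0,0],"linear":[-4,0,0],"gripper":8}
    - {"angular":[0,0,0],"linear":[-4,0,0],"gripper":8}
    - {"angular":[0,0,0],"linear":[0,0,0],"gripper":8}
    - {"angular":[0,0,0],"linear":[0,0,0],"gripper":8}
    - {"angular":[0,0,0],"linear":[0,0,0],"gripper":8}
    - {"angular":[0,0,0],"linear":[0,0,0],"gripper":8}
    - {"angular":[0,0,0],"linear":[0,0,0],"gripper":8}

```text
time: 51.35
ee_pos: [0.5311, -0.1338, 0.1859]
orientation: [[-0.081, 0.997, -0.001], [0.997, 0.081, -0.0], [-0.0, -0.001, -1.0]]
force: [-0.0, 0.7, -1.3]
opening: 0.0798
```

```bash
python3 -c "
from h import *
need(.501,.2435,.12,np.pi/2+.08)
g=grab('top','t21');s=grab('scene','s21')
P=(.501,.2435)
L=[circ_outline(P,.025,.114)[0],circ_outline(P,.025,.103)[0],rect_outline((*P,.08),.08,.068,.084)[0]]
draw(g,L,'o21',(60,160,160,260),6);draw(s,L,'o21s',(430,260,560,380),5)
import cv2
a=cv2.imread('pics/o21.png')[:600];b=cv2.imread('pics/o21s.png')
o=np.zeros((600,a.shape[1]+b.shape[1],3),np.uint8);o[:a.shape[0],:a.shape[1]]=a;o[:b.shape[0],a.shape[1]:]=b;cv2.imwrite('pics/o21c.png',cv2.resize(o,None,fx=.63,fy=.63))
"
```

```text
t 51.35 at [ 0.5311 -0.1338  0.1859] yaw 1.6522 F [-0.   0.7 -1.3] open 0.0798
 turn [-0.0012  0.      0.0014] shift after turn cm [3.785e+01 2.000e-02 6.590e+00] now-axes [37.85  0.08  6.59]
```

View pics/o21c.png

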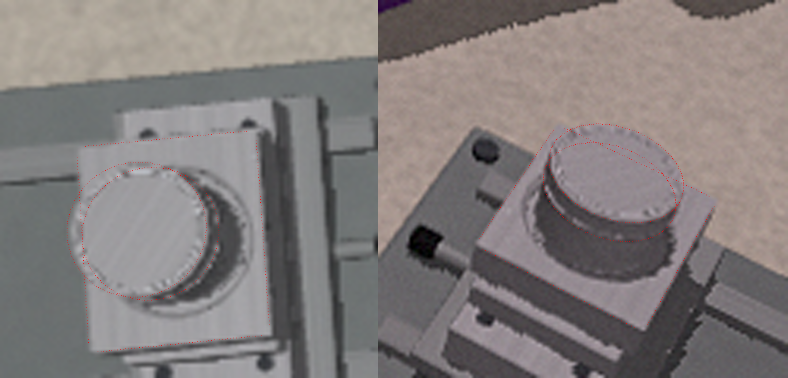

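View pics/t21.png

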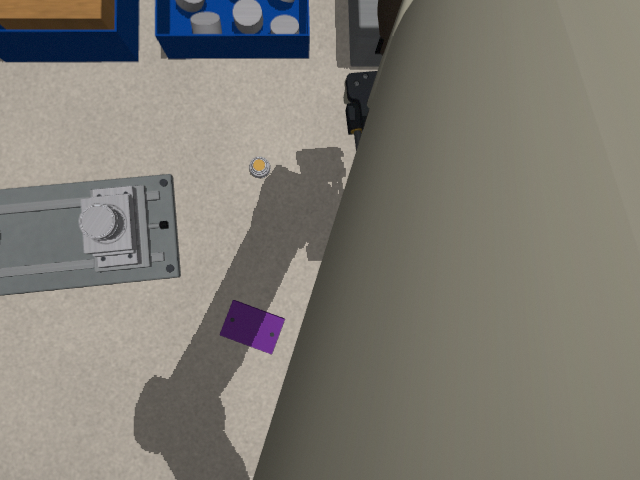

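View pics/s21.png

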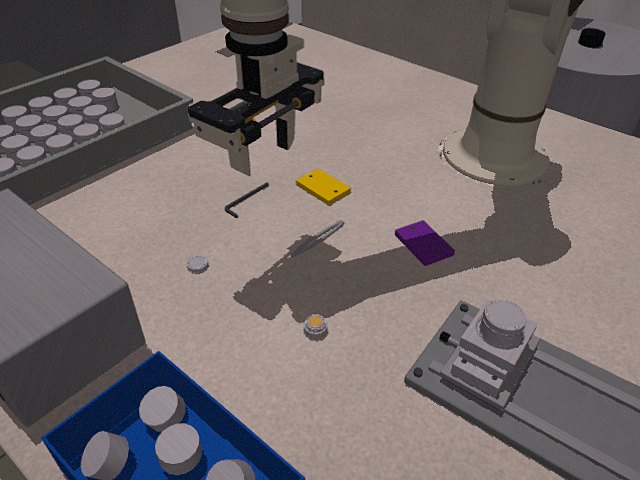

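Both views show the lid level and down, at (503,318) in the scene, matching its outline. The bystanders are at their original pixels: small tin (315,325), small lid (197,264), hex key and tweezers. The arm is clear, so I'll hand in.

```bash
python3 -c "
from h import *
print(hand_in())"
```

```text
the job is handed in; nothing more can be done
None
```

The press is set up for the large tin and the job is handed in, at about 51 s of the 144 s allowed. From the bottom up on the platen are the long riser, short riser, nest (recess up), large tin and its large lid. I let go of each piece before fetching the next.

**Centring:** in my last overlays, each plate lay within about 1–1.5 mm of the platen's centre. By eye, the edges ran parallel to the platen. A few automatic edge fits, mostly of the recess circle and of partly shaded edges, disagreed by up to 5 mm or 0.02 rad. I set these aside because the overlays and the gripper's measured positions agreed with each other.

**Seating:** the tin and the lid each met light contact (under 3 N) at the height expected for fully home. Both matched their predicted rims in the two camera views.

**One odd reading:** the gripper showed 44 mm when holding the 46 mm tin. The tin was still held firmly and went in upright.

**Bystanders:** the small tin, small lid, tweezers and hex key, along with the purple and yellow plates, look unmoved in the final pictures.

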